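# Lock the gold away in the stock box

### The arm

A 7-joint arm with a two-finger parallel gripper is mounted at the origin on the work surface. World frame = base frame: x ahead of the robot, y to its left, z up, the work surface at z = 0. Lengths are in m, angles in rad, forces in N, time in s.
With the tool pointing down it reaches from about 0.35 to 0.9 m from the base axis. Payload 8.1 kg.
Tool frame: the origin (TCP) lies midway between the tips of the shut fingers; the grasp point (between the pads) lies 19 mm behind it; z points along the fingers, y is the direction in which the jaws open and shut (so a half turn about z gives the same grasp; the last joint's range is limited). The gripper opens to 92 mm and grips with 3 to 60 N. Pads are 19 mm wide; open, the fingers measure 130 mm over their backs; the gripper's body (75 mm by 190 mm) begins 47 mm behind the grasp point.
Start: joints at [1.162, 0.434, 0.025, 1.573, -0.012, 1.134, -0.075], TCP at [0.188, -0.596, 0.194] pointing down, gripper open.
Joint ranges: [-2.62, 2.62], [-0.44, 2.09], [-1.27, 1.32], [0.08, 2.57], [-1.32, 4.46], [0.12, 2], [-2.74, 2.74]. Speed limits (rad/s): [2.22, 2.22, 3.01, 3.01, 3.14, 3.14, 3.14].

### API

Orientations are given as a rotation vector (axis times angle).
In Python, from cell import arm gives the robot as it stands. The module is installed in compiled form; this text tells all that it offers.
- The arm moves only by the tool jog_arm, never from a script. Its argument "increments" is a list of rows, each an object with "slide": the shift along the tool's x, y, z in mm, a list of three; "roll": the turn about the tool's z in rad; "gripper": the opening, from 0 (shut) to 1 (fully open). In form: [{"slide": [x, y, z], "roll": roll, "gripper": gripper}, ...]. A call has exactly 10 rows; each row is the pose to reach, as a shift and turn from the pose commanded when the call began, along the tool's axes at that moment; what a row does not reach only later rows make up. A row lasts 1/12 s, in which the tool goes at most 41.7 mm and 7.16 degrees, less where a joint would pass 70% of its speed; a pose out of reach is approached as far as the arm can. A call with a gripper value outside its range is refused whole. The fingers move at their own pace and stop on an object; "newtons" is the grip in N (left out, the last holds). Time passes only in rows, so rows that repeat a pose let the fingers close, or fill a call up. It gives the time, the measured TCP pose, the force and the opening at its end, in the units of the state.
- arm.observe(): the state, without advancing time (a new reading comes with each control period).
- arm.get_image(name): name is "scene" or "top" or "wrist"; returns a dict with "frame" (480x640x3 uint8, blue, green, red), "depth" (480x640 float32, m along the optical axis (not along the pixel's ray), 0 where there is no reading), "intrinsics" (3x3 intrinsics, pixels), "R" (3x3) and "t" (3): a world point X has camera coordinates R X + t; the wrist camera has in their place "hand_eye" (4x4, takes a point from camera to tool coordinates, whose origin is the TCP and whose axes are the flange's). Camera axes: x right, y down, z forward; pixel columns grow to the right and rows downward; lengths in m; the calibration is good to about 2 mm. A picture is of the moment at which its call begins: read the wrist's pose just before it.
- arm.sign_off(): hands the job in, once; it reports no verdict.
The state is a dict: "clock": time; "joints": joint angles; "dq": joint speeds; "joint_efforts": joint torques, N m; "position": TCP position; "ee_rot": TCP orientation; "force": force on the tool from outside, world axes, zero at the start; "ft_torque": the same for the moment, N m; "width": opening from 0.0 (shut) to 1.0 (fully open).
Only numpy, scipy, OpenCV 4.12 (cv2) and the standard library are available. Lean on these libraries where they do the work, as an engineer would, in place of code of your own. Each camera call takes 0.05 s, during which the arm holds its last target.

### The job

Put the brass-lidded tin of gold grain away: set it down gently, standing upright, in the empty compartment of the blue stock box. Then fold the lid all the way shut without slamming it, and turn the red key slowly clockwise, back and forth if need be, to find the place where the bolt slides home and the box is locked; leave the key in the lock and the other things on the bench where they are.

Things in the scene. Friction and masses are not known exactly. Their poses are not given: they have to be found in the camera images.
- tin_center (a point): Centre (half-way up, 23.5 mm above its foot) of the tin of gold grain: an upright aluminium cylinder 44 mm in diameter and 47 mm tall with a brass-coloured screw lid, about 0.22 kg. It stands loose on the 4 mm thick steel soldering plate, beside a black soldering block (which rises 30 mm above the bench).
- box: Blue steel stock box, bolted down, 170 mm deep (its own x) by 250 mm wide (y), walls 3 mm. Origin: centre of its underside; x points from its front (the robot's side) to its hinge, z up. Open rim 70 mm above the bench. A divider (top 48 mm above the bench) at y = +4 mm parts it: the +y half is filled with black ring foam with rings, the -y half is the empty compartment.
- empty_half (a point): Middle of the floor of the empty compartment, 3 mm above the bench (box x = 0, y = -60 mm); axes as the box's. The compartment is clear for 82 mm to front and back (x) and 62 mm to either side (y); only the keeper lip sticks 9 mm inwards from the front wall at the rim, within 30 mm of the box's middle.
- lid (a joint): Angle of the lid in rad: 0 shut and flush, 1.57 upright, more leans back from the robot (stop at 2.0). Starts between 1.5 and 1.85. The hinge is stiff: the lid (0.5 kg) stays at any angle and takes 1 to 6 N at its free edge to fold down. The lid is 170 mm from hinge to free edge, 250 mm wide, 24 mm thick; its outer face lies 24 mm off the hinge plane, 95 mm above the bench when shut.
- lid_hinge (a point): Middle of the lid's hinge line, at box x = +85 mm, y = 0, 71 mm above the bench; it turns with the lid: y along the hinge (the box's y), x from the free edge to the hinge, z out of the lid's outer face. A folded carrying handle lies on the outer face, 7 mm proud, 27 to 65 mm from the hinge and within 57 mm of the middle.
- lid_edge (a point): Middle of the lid's free edge, on its outer face (170 mm from the hinge, 24 mm off the hinge plane). Axes as point lid_hinge: shut, they are the box's axes.
- key_bow (a point): Centre of the red plastic bow of the key that sits in the lid's lock: 26 mm wide (its own x), 10 mm thick (its y), 28 mm tall (z, out of the lid). It is 26 mm off the lid's outer face, 128 mm from the hinge, midway across: 121 mm above the bench when the lid is shut. The bow begins 12 mm off the face. The frame turns with the key.
- key (a joint): Angle of the key in rad, growing clockwise seen from above the shut lid; at 0 the bow's width lies along the box's x; stop at 1.6. It starts between 0 and 0.2 and turns easily (0.1 N m). Somewhere between 0.5 and 1.25, unmarked and different each time, the cam lets the bolt slide out; from then on the key is held there, with about 0.2 rad of play each way, then a stop (0.3 N m).
- bolt (a joint): Travel of the sprung, stiffly greased bolt inside the lid in m: 0 drawn in, 0.008 fully shot (locked). It takes about 1 s to slide home once the key is at the place; a key turned faster than about 0.3 rad/s can pass the place before the bolt bites and is then turned back slowly. It enters its keeper only with the lid flush (within 0.015 rad); shot with the lid open it bars the lid.
- tweezers: Bystander: dark soldering tweezers, 145 mm long, lying on the soldering block.
- flux: Bystander: flux jar with green cap, 52 mm in diameter, 55 mm tall.
- tin_blue: Bystander: another small can with a blue cap, 48 mm in diameter, 45 mm tall.
- hammer: Bystander: small hammer with wooden handle, 230 mm long.
- mandrel: Bystander: steel ring mandrel, 320 mm long.
- pliers: Bystander: flat-nose pliers with orange handles, 150 mm long.
- ring_clamp: Bystander: wooden ring clamp, 170 mm long.
Mind the look-alikes: they are no part of the job. What is shaped like the part that bears tin_center but purple is not meant.

How it is judged:
On the way, in this order (a step that is already met when the one before it is completed fails the run):
1. the tin stands in the empty compartment, let go (x of tin_center in the frame of box between -0.065 and 0.065 m and y of tin_center in the frame of box between -0.105 and -0.015 m and z of tin_center in the frame of box below 0.031 m and angle between tin_center's own z axis and vertical below 0.15 rad and contact force between the fingers and tin below 0.2 N), for 0.2 s.
2. the lid is folded shut, flush (value of joint lid below 0.02 rad), for 0.2 s.
3. the bolt has shot: the box is locked (value of joint bolt above 0.0065 m and value of joint lid below 0.02 rad), for 0.2 s.
At the end, for the whole second after the job is handed in: The tin stands upright (within 0.15 rad) on the floor of the empty compartment, the lid is shut within 0.02 rad and the bolt is shot by more than 6.5 mm (all of step 3 and x of tin_center in the frame of box between -0.065 and 0.065 m and y of tin_center in the frame of box between -0.105 and -0.015 m and z of tin_center in the frame of box below 0.031 m and angle between tin_center's own z axis and vertical below 0.15 rad); the robot touches nothing.
It fails at once if the lid is slammed (faster than 3 rad/s) (velocity of joint lid below -3 rad/s or velocity of joint lid above 3 rad/s).
It fails at once if the tin is dropped into the box (faster than 0.6 m/s within it) or falls over (angle between tin_center's own z axis and vertical above 0.7 rad or (z of tin_center in the frame of box below 0.05 m and horizontal distance between tin_center and box below 0.12 m and linear speed of tin above 0.6 m/s)).
It fails at once if another thing on the bench is shifted by more than 30 mm (distance of any of tweezers, flux, tin_blue, hammer, mandrel, pliers, ring_clamp from where it was at the start of the episode above 0.03 m).
It also fails if it takes over 72 s, if anything falls off the work surface, if the arm or the gripper's body presses on something with over 40 N, if the wrist force passes 120 N, or if a joint passes its speed limit or range.

## Working session

There is one attempt and no reset: what is moved stays moved. The work goes in short steps, Python scripts to look and compute and a tool call to move; the robot and the scene stay as the last step left them, time stands still between calls to the robot, and variables do not carry over. Pictures are saved under pics/ and viewed, and the job is handed in when it is done.

Besides the shell and the picture viewer there is one more tool, called after "Emit:" as name(argument=value, ...) on one line, values as JSON. jog_arm: Moves the arm, as the interface text tells. Its arguments: {"type":"object","properties":{"increments":{"type":"array"},"newtons":{"type":"number"}},"required":["increments"]}

```bash
mkdir -p pics; ls; cat > h.py <<'E'
import numpy as np, cv2
from scipy.spatial.transform import Rotation as Rn
from cell import arm
def grab(n):
    s=arm.observe(); im=arm.get_image(n)
    if n=="wrist":
        T=np.eye(4);T[:3,:3]=Rn.from_rotvec(s["ee_rot"]).as_matrix();T[:3,3]=s["position"]
        C=T@im["hand_eye"]; im["R"]=C[:3,:3].T; im["t"]=-C[:3,:3].T@C[:3,3]
    return s,im
def ray(im,u,v):
    d=np.linalg.inv(im["intrinsics"])@np.array([u,v,1.]); return -im["R"].T@im["t"], im["R"].T@d
def onz(im,u,v,z):
    c,d=ray(im,u,v); return c+d*(z-c[2])/d[2]
def cloud(im):
    v,u=np.mgrid[:480,:640]; D=im["depth"]
    p=np.stack([u,v,np.ones_like(u)],-1)@np.linalg.inv(im["intrinsics"]).T*D[...,None]
    return (p-im["t"])@im["R"]
def proj(im,X):
    c=im["R"]@np.asarray(X)+im["t"]; p=im["intrinsics"]@c; return p[:2]/p[2]
E
python3 - <<'E'
from h import *
for n in ("scene","top","wrist"):
    s,im=grab(n); cv2.imwrite(f"pics/{n}0.png",im["frame"]); np.savez(f"{n}0.npz",**im)
    c=-im["R"].T@im["t"]; print(n,c.round(3),im["intrinsics"][0,0])
print({k:np.round(v,3) for k,v in s.items()})
E
```

```text
pics
scene [0.858 0.416 0.881] 434.49785481536117
top [0.365 0.01  1.195] 463.2340317887227
wrist [ 0.254 -0.576  0.385] 337.07871873001335
{'clock': np.float64(0.1), 'joints': array([ 1.162,  0.435,  0.025,  1.574, -0.012,  1.134, -0.075]), 'dq': array([-0.   , -0.   , -0.002, -0.002,  0.001,  0.001, -0.001]), 'joint_efforts': array([ 1.0000e-03, -6.6913e+01,  9.8700e-01, -3.1515e+01, -6.1000e-02,
        3.7000e-02,  0.0000e+00]), 'position': array([ 0.188, -0.596,  0.193]), 'ee_rot': array([-3.104e+00, -4.780e-01,  1.000e-03]), 'force': array([0.086, 0.478, 0.017]), 'ft_torque': array([ 0.014, -0.027,  0.056]), 'width': np.float64(1.002)}
```

View pics/scene0.png

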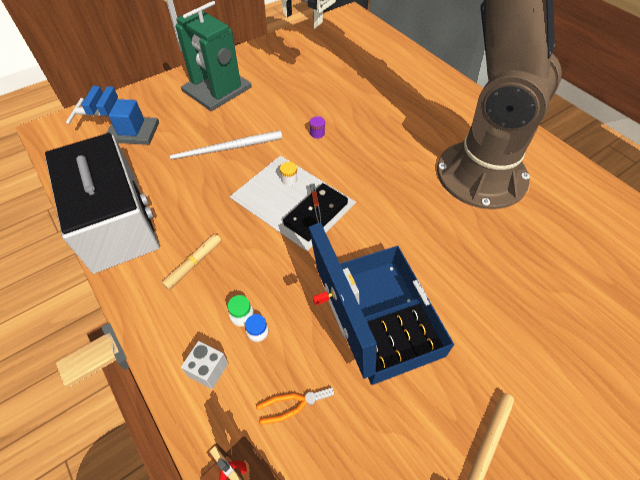

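View pics/top0.png

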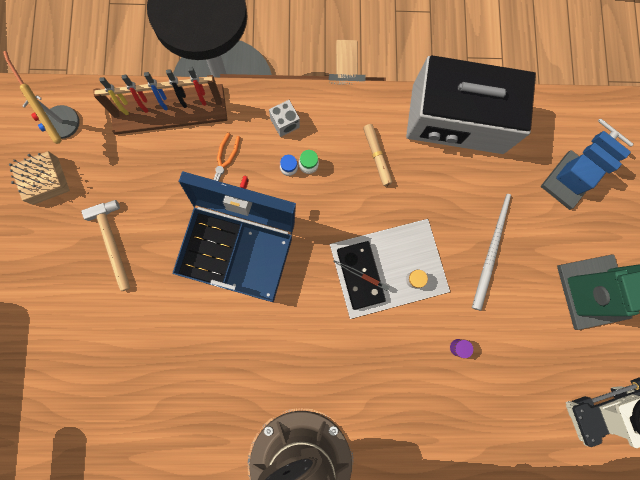

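View pics/wrist0.png

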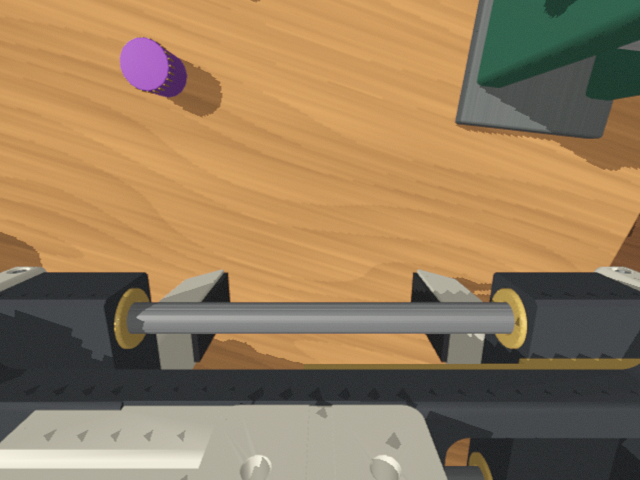

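Scene: the brass-lidded tin is on the steel plate at top (418,279) / scene (288,172). Possible confusions are the purple can at top (462,349), the blue cap (289,164), the green cap (309,160), and (brass-coloured, but on another part) the foam rings. I choose (418,279) and check it in a crop while measuring.

```bash
python3 - <<'E'
from h import *
ims={n:dict(np.load(f"{n}0.npz")) for n in("scene","top")}
t=ims["top"]["frame"];s=ims["scene"]["frame"]
a=cv2.resize(t[200:340,320:470],None,fx=4,fy=4)
b=cv2.resize(t[160:310,160:310],None,fx=4,fy=4)
cv2.imwrite("pics/c1.png",cv2.resize(a,(600,560)));cv2.imwrite("pics/c2.png",b)
cv2.imwrite("pics/c3.png",cv2.resize(s[210:390,290:470],None,fx=3.3,fy=3.3))
for n,im in ims.items():
    hsv=cv2.cvtColor(im["frame"],cv2.COLOR_BGR2HSV)
    m=cv2.inRange(hsv,(15,130,150),(32,255,255))
    box=(400,260,440,300) if n=="top" else (270,155,305,190)
    mm=np.zeros_like(m); mm[box[1]:box[3],box[0]:box[2]]=m[box[1]:box[3],box[0]:box[2]]
    P=cloud(im); k=mm>0; z=P[k][:,2]; print(n,k.sum(),np.percentile(z,[5,50,95]).round(4))
    kk=k&(P[...,2]>0.045); q=np.argwhere(kk); c=(q.min(0)+q.max(0))/2
    print(c, onz(im,c[1],c[0],0.051), P[kk].mean(0), (P[kk].min(0)+P[kk].max(0))/2)
im=ims["top"];P=cloud(im);hsv=cv2.cvtColor(im["frame"],cv2.COLOR_BGR2HSV)
for uv in [(174,272),(275,300),(181,174),(295,204),(224,285),(262,260),(244,182),(187,206),(290,237)]:
    print(uv,P[uv[1],uv[0]].round(3), onz(im,*uv,0.07).round(3))
E
```

```text
scene 379 [-0.0027  0.0429  0.0523]
[165.5 286. ] [ 0.44947394 -0.29576533  0.051     ] [ 0.45133274 -0.28304358  0.05455997] [0.64186147 0.05294434 0.46329075]
top 257 [0.0473 0.0512 0.0546]
[278.5 418.5] [ 0.44595416 -0.28981166  0.051     ] [ 0.44654253 -0.28894544  0.05130598] [ 0.44607303 -0.28953027  0.0514102 ]
(174, 272) [0.457 0.31  0.066] [0.457 0.309 0.07 ]
(275, 300) [0.392 0.068 0.001] [0.391 0.065 0.07 ]
(181, 174) [0.65  0.259 0.238] [0.7   0.303 0.07 ]
(295, 204) [0.589 0.018 0.237] [0.628 0.019 0.07 ]
(224, 285) [0.426 0.188 0.069] [0.426 0.188 0.07 ]
(262, 260) [0.494 0.103 0.006] [0.487 0.098 0.07 ]
(244, 182) [0.644 0.13  0.206] [0.682 0.147 0.07 ]
(187, 206) [0.635 0.301 0.001] [0.619 0.285 0.07 ]
(290, 237) [0.545 0.031 0.068] [0.545 0.031 0.07 ]
```

View pics/c1.png

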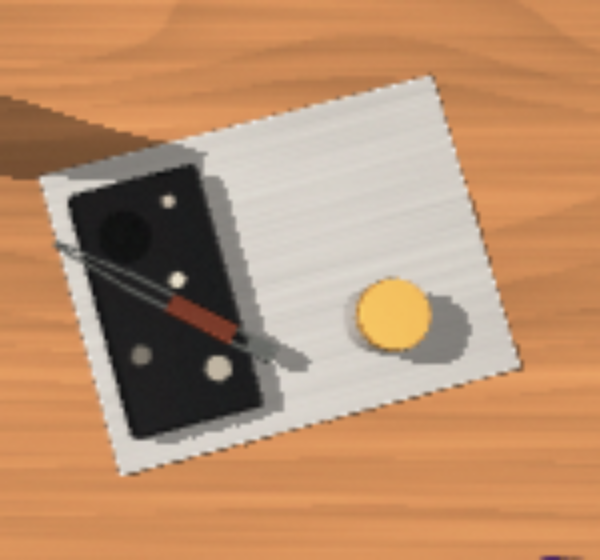

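View pics/c2.png

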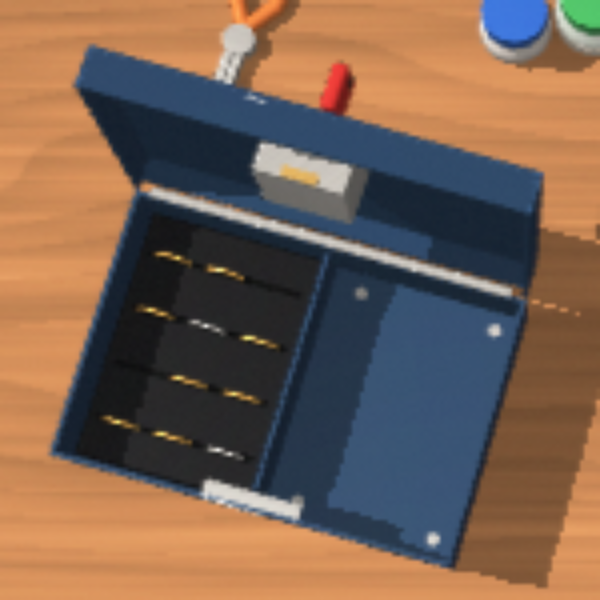

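View pics/c3.png

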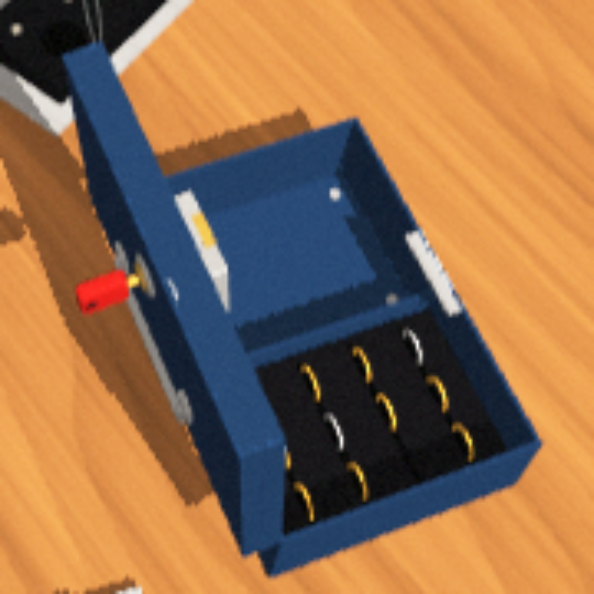

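The crop shows the brass lid clear on the plate at (418,279), with the tweezers' tip about 25 mm to its left. Now the box pose.

```bash
python3 - <<'E'
from h import *
im=dict(np.load("top0.npz"))
f=lambda x,y:onz(im,x/4+160-.4,y/4+160-.4,.07)[:2]
A=f(52,453);B=f(455,567);C=f(527,300)
print(A,B,C,np.linalg.norm(A-B),np.linalg.norm(C-B))
ex=(B-A)/np.linalg.norm(B-A); y=-ex; x=np.array([y[1],-y[0]]); print("yaw from front",np.degrees(np.arctan2(x[1],x[0])))
x2=(C-B);print("yaw side",np.degrees(np.arctan2(x2[1],x2[0])))
print("center via front", (A+B)/2+.085*x)
P=cloud(im); 
m=(np.abs(P[...,2]-.07)<.004)&(P[...,0]>.36)&(P[...,0]<.68)&(P[...,1]>0)&(P[...,1]<.34)
pts=P[m][:,:2].astype(np.float32); print(len(pts),cv2.minAreaRect(pts))
# lid: high points
m=(P[...,2]>.12)&(P[...,0]>.5)&(P[...,0]<.75)&(P[...,1]>-.02)&(P[...,1]<.34)
hsv=cv2.cvtColor(im["frame"],cv2.COLOR_BGR2HSV)
bl=m&(hsv[...,0]>100)&(hsv[...,0]<125)
yaw=np.arctan2(x[1],x[0]);c=(A+B)/2+.085*x
R=np.array([[np.cos(yaw),np.sin(yaw)],[-np.sin(yaw),np.cos(yaw)]])
for name,mk in(("lid",bl),("key",(P[...,2]>.1)&((hsv[...,0]<6)|(hsv[...,0]>174))&(hsv[...,1]>180)&(P[...,0]>.5)&(P[...,0]<.75)&(P[...,1]>0)&(P[...,1]<.3))):
    q=P[mk]; l=(q[:,:2]-c)@R.T
    print(name,len(q),np.c_[l,q[:,2:]].min(0).round(3),np.c_[l,q[:,2:]].max(0).round(3),np.c_[l,q[:,2:]].mean(0).round(3))
q=P[bl];l=(q[:,:2]-c)@R.T
for z0 in(.13,.15,.17,.19,.21,.225,.235):
    k=np.abs(q[:,2]-z0)<.006
    if k.sum()>5: print(z0,k.sum(),np.median(l[k,0]),l[k,0].min(),l[k,0].max())
E
```

```text
[0.45448005 0.31177677] [0.3874918  0.06879118] [0.55052363 0.02734127] 0.25205043018446055 0.16821853364077002
yaw from front -15.412902314730369
yaw side -14.264889437648918
center via front [0.50292895 0.16769325]
1030 ((0.5131811499595642, 0.16811104118824005), (0.25093716382980347, 0.19241300225257874), 74.58336639404297)
lid 1944 [ 0.081 -0.122  0.12 ] [0.126 0.128 0.245] [0.111 0.007 0.211]
key 65 [ 0.134 -0.002  0.188] [0.161 0.008 0.211] [0.146 0.002 0.204]
0.13 121 0.11068127748598677 0.0893702861620357 0.11237539757482017
0.15 146 0.11282387680228814 0.09147147491516605 0.11459188883319042
0.17 73 0.11420527913081069 0.08141538696317804 0.11560439150404754
0.19 15 0.098751387558551 0.08364438401621464 0.11120729624604266
0.21 15 0.10054421887494842 0.09687220178440827 0.10698380809742797
0.225 17 0.10315520640042818 0.08685443305213689 0.1135570211287252
0.235 1125 0.11358863506527708 0.10050554097311853 0.12564684642004995
```

```bash
cat >> h.py <<'E'
BY=np.radians(-15.2); BC=np.array([.503,.168])
def b2w(x,y,z=0): 
    c,s=np.cos(BY),np.sin(BY); return np.array([BC[0]+c*x-s*y,BC[1]+s*x+c*y,z])
def w2b(p):
    c,s=np.cos(BY),np.sin(BY); d=np.asarray(p)[:2]-BC; return np.array([c*d[0]+s*d[1],-s*d[0]+c*d[1],p[2]])
def plan(xyz,yaw=None):
    s=arm.observe(); R=Rn.from_rotvec(s["ee_rot"]).as_matrix()
    y0=np.degrees(np.arctan2(R[1,0],R[0,0]))
    sl=R.T@(np.asarray(xyz)-s["position"])*1000
    r=0 if yaw is None else -np.radians((yaw-y0+180)%360-180)
    print("t",round(float(s["clock"]),2),"pos",s["position"].round(4),"box",w2b(s["position"]).round(4),"yaw",y0.round(1),"q",s["joints"].round(2),"F",s["force"].round(1),"M",s["ft_torque"].round(2),"w",round(float(s["width"]),3)); print("  -> slide",sl.round(1),"roll",round(float(r),3))
E
python3 - <<'E'
from h import *
plan([.4465,-.2895,.14],121)
im=dict(np.load("top0.npz")); print(onz(im,289,164,.045),onz(im,418.5,278.5,.051),w2b(onz(im,289,164,.045)))
E
```

```text
t 0.15 pos [ 0.188  -0.5956  0.193 ] box [-0.1038 -0.8195  0.193 ] yaw 17.5 q [ 1.16  0.44  0.02  1.57 -0.01  1.13 -0.08] F [0.4 1.1 0.1] M [ 0.03 -0.01 -0.03] w 1.002
  -> slide [ 338.6 -214.    53.3] roll -1.806
[0.73839244 0.03575388 0.045     ] [ 0.44595416 -0.28981166  0.051     ] [ 0.26183109 -0.06590233  0.045     ]
```

Emit:
jog_arm(increments=[{"slide":[34,-21,0],"roll":-0.12,"gripper":1},{"slide":[68,-43,0],"roll":-0.24,"gripper":1},{"slide":[102,-64,0],"roll":-0.36,"gripper":1},{"slide":[135,-86,0],"roll":-0.48,"gripper":1},{"slide":[169,-107,0],"roll":-0.6,"gripper":1},{"slide":[203,-128,0],"roll":-0.72,"gripper":1},{"slide":[237,-150,5],"roll":-0.84,"gripper":1},{"slide":[271,-171,15],"roll":-0.96,"gripper":1},{"slide":[305,-193,25],"roll":-1.08,"gripper":1},{"slide":[339,-214,33],"roll":-1.2,"gripper":1}])

```text
clock: 0.98
position: [0.4476, -0.2881, 0.1601]
ee_rot: [-2.286, -2.154, 0.0]
force: [0.1, -0.5, -1.1]
width: 0.999
```

```bash
python3 - <<'E'
from h import *
plan([.4465,-.2895,.14],121)
E
```

```text
t 0.98 pos [ 0.4476 -0.2881  0.1601] box [ 0.0661 -0.4547  0.1601] yaw 86.6 q [ 0.76  0.35 -0.37  1.82  0.15  1.    0.27] F [ 0.1 -0.5 -1.1] M [-0.06 -0.11 -0.01] w 0.999
  -> slide [-1.5 -1.  20.1] roll -0.6
```

Emit:
jog_arm(increments=[{"slide":[-1,-1,0],"roll":-0.12,"gripper":1},{"slide":[-1,-1,0],"roll":-0.24,"gripper":1},{"slide":[-1,-1,0],"roll":-0.36,"gripper":1},{"slide":[-1,-1,0],"roll":-0.48,"gripper":1},{"slide":[-1,-1,0],"roll":-0.6,"gripper":1},{"slide":[-1,-1,0],"roll":-0.6,"gripper":1},{"slide":[-1,-1,0],"roll":-0.6,"gripper":1},{"slide":[-1,-1,0],"roll":-0.6,"gripper":1},{"slide":[-1,-1,0],"roll":-0.6,"gripper":1},{"slide":[-1,-1,0],"roll":-0.6,"gripper":1}])

```text
clock: 1.82
position: [0.4459, -0.2908, 0.1606]
ee_rot: [1.558, 2.728, -0.0]
force: [0.1, 0.6, 0.4]
width: 1.002
```

```bash
python3 - <<'E'
from h import *
s,im=grab("wrist"); cv2.imwrite("pics/w1.png",im["frame"]); np.savez("w1.npz",**im)
hsv=cv2.cvtColor(im["frame"],cv2.COLOR_BGR2HSV); P=cloud(im)
m=cv2.inRange(hsv,(15,110,120),(32,255,255))>0
k=m&(P[...,2]>.04)&(P[...,2]<.06); q=np.argwhere(k); print(len(q),q.min(0),q.max(0),P[k].mean(0) if len(q) else 0)
if len(q):
    c=(q.min(0)+q.max(0))/2; print(onz(im,c[1],c[0],.051))
print(proj(im,[.4465,-.2895,.051]))
plan([.4465,-.2895,.017],121)
E
```

```text
1857 [201 102] [255 347] [ 0.44556572 -0.29200311  0.05172012]
[ 0.37090731 -0.33854538  0.051     ]
[322.47066374 223.9286005 ]
t 1.87 pos [ 0.446  -0.2908  0.1606] box [ 0.0653 -0.4577  0.1606] yaw 120.6 q [ 0.86  0.37 -0.49  1.81  0.2   1.01  0.81] F [-0.4 -0.  -0.1] M [-0.01 -0.13 -0.  ] w 1.0
  -> slide [  0.9   1.1 143.6] roll -0.007
```

View pics/w1.png

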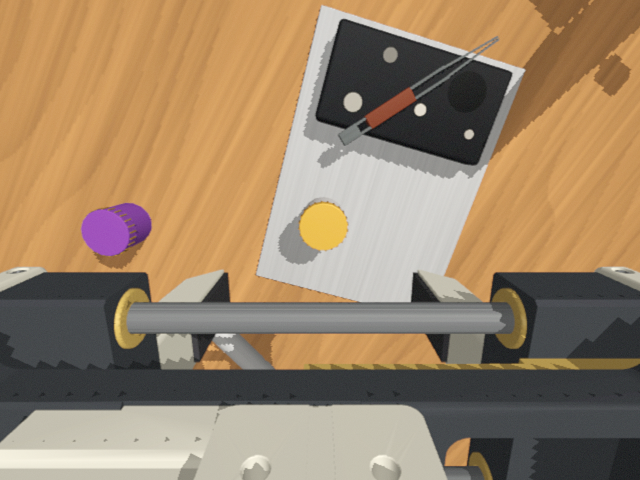

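The wrist view shows the tin's brass lid at (324,226), centred between the jaws and clear of the tweezers, whose tip is at (345,137). Straight down, grip, then lift.

Emit:
jog_arm(increments=[{"slide":[0,0,35],"roll":0,"gripper":1},{"slide":[0,0,70],"roll":0,"gripper":1},{"slide":[0,0,100],"roll":0,"gripper":1},{"slide":[0,0,122],"roll":0,"gripper":1},{"slide":[0,0,138],"roll":0,"gripper":1},{"slide":[0,0,143],"roll":0,"gripper":1},{"slide":[0,0,143],"roll":0,"gripper":0.8},{"slide":[0,0,143],"roll":0,"gripper":0.6},{"slide":[0,0,143],"roll":0,"gripper":0.4},{"slide":[0,0,143],"roll":0,"gripper":0.3}], newtons=18)

```text
clock: 2.7
position: [0.4468, -0.2913, 0.0189]
ee_rot: [1.555, 2.727, -0.0]
force: [-0.3, -0.7, -0.4]
width: 0.76
```

Emit:
jog_arm(increments=[{"slide":[0,0,0],"roll":0,"gripper":0.2},{"slide":[0,0,0],"roll":0,"gripper":0.2},{"slide":[0,0,0],"roll":0,"gripper":0.2},{"slide":[0,0,-5],"roll":0,"gripper":0.2},{"slide":[0,0,-20],"roll":0,"gripper":0.2},{"slide":[0,0,-40],"roll":0,"gripper":0.2},{"slide":[0,0,-65],"roll":0,"gripper":0.2},{"slide":[0,0,-90],"roll":0,"gripper":0.2},{"slide":[0,0,-115],"roll":0,"gripper":0.2},{"slide":[0,0,-130],"roll":0,"gripper":0.2}])

```text
clock: 3.53
position: [0.4469, -0.291, 0.1507]
ee_rot: [1.554, 2.727, 0.0]
force: [0.7, 0.3, -0.1]
width: 0.205
```

```bash
python3 - <<'E'
from h import *
s,im=grab("wrist"); cv2.imwrite("pics/w2.png",im["frame"])
plan(b2w(-.01,-.06,.15),164.8)
E
```

```text
t 3.58 pos [ 0.448  -0.2916  0.1527] box [ 0.0674 -0.4579  0.1527] yaw 120.7 q [ 0.86  0.37 -0.5   1.82  0.21  0.99  0.81] F [ 1.2 -0.3  2.6] M [ 0.01 -0.22  0.01] w 0.2
  -> slide [332.7 231.6   1.6] roll -0.77
```

View pics/w2.png

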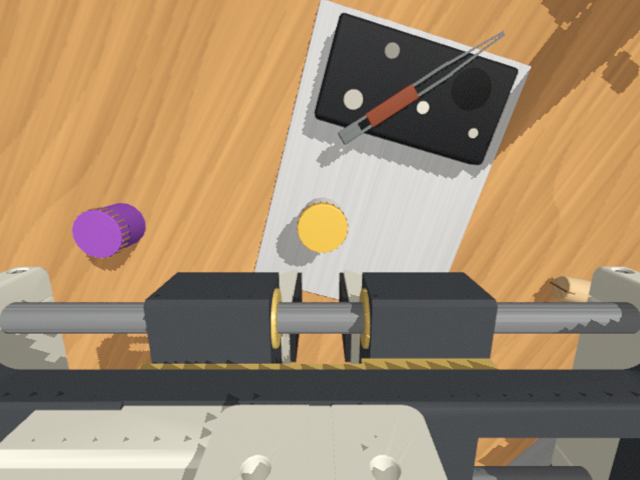

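The tin still stands at (322,228): the fingers were too slow and the lift began before they had closed. The tin was not disturbed, so I open and repeat with a longer close.

Emit:
jog_arm(increments=[{"slide":[0,0,0],"roll":0,"gripper":1},{"slide":[0,0,0],"roll":0,"gripper":1},{"slide":[0,0,0],"roll":0,"gripper":1},{"slide":[0,0,0],"roll":0,"gripper":1},{"slide":[0,0,0],"roll":0,"gripper":1},{"slide":[0,0,0],"roll":0,"gripper":1},{"slide":[0,0,0],"roll":0,"gripper":1},{"slide":[0,0,0],"roll":0,"gripper":1},{"slide":[0,0,0],"roll":0,"gripper":1},{"slide":[0,0,0],"roll":0,"gripper":1}])

```text
clock: 4.42
position: [0.446, -0.2908, 0.1476]
ee_rot: [-1.555, -2.73, 0.0]
force: [0.4, -0.1, -1.0]
width: 0.872
```

```bash
python3 - <<'E'
from h import *
s,im=grab("wrist"); print(onz(im,322,228,.051), s["position"],s["width"])
plan([.446,-.291,.017],121)
E
```

```text
[ 0.44648945 -0.29042751  0.051     ] [ 0.4459657  -0.29084854  0.1475944 ] 0.8723800234455799
t 4.47 pos [ 0.446  -0.2909  0.1476] box [ 0.0653 -0.4578  0.1476] yaw 120.6 q [ 0.85  0.38 -0.5   1.83  0.21  0.99  0.81] F [-0.1 -0.2  0.2] M [ 0.04 -0.12 -0.04] w 0.919
  -> slide [-1.000e-01 -0.000e+00  1.306e+02] roll -0.006
```

Emit:
jog_arm(increments=[{"slide":[0,0,30],"roll":0,"gripper":1},{"slide":[0,0,60],"roll":0,"gripper":1},{"slide":[0,0,90],"roll":0,"gripper":1},{"slide":[0,0,112],"roll":0,"gripper":1},{"slide":[0,0,126],"roll":0,"gripper":1},{"slide":[0,0,130],"roll":0,"gripper":0.3},{"slide":[0,0,130],"roll":0,"gripper":0.3},{"slide":[0,0,130],"roll":0,"gripper":0.3},{"slide":[0,0,130],"roll":0,"gripper":0.3},{"slide":[0,0,130],"roll":0,"gripper":0.3}], newtons=18)

```text
clock: 5.3
position: [0.4468, -0.2913, 0.0188]
ee_rot: [1.554, 2.728, -0.0]
force: [-0.4, -0.1, 0.7]
width: 0.687
```

Emit:
jog_arm(increments=[{"slide":[0,0,0],"roll":0,"gripper":0.3},{"slide":[0,0,0],"roll":0,"gripper":0.3},{"slide":[0,0,0],"roll":0,"gripper":0.3},{"slide":[0,0,0],"roll":0,"gripper":0.3},{"slide":[0,0,0],"roll":0,"gripper":0.3},{"slide":[0,0,0],"roll":0,"gripper":0.3},{"slide":[0,0,0],"roll":0,"gripper":0.3},{"slide":[0,0,0],"roll":0,"gripper":0.3},{"slide":[0,0,0],"roll":0,"gripper":0.3},{"slide":[0,0,0],"roll":0,"gripper":0.3}])

```text
clock: 6.13
position: [0.4465, -0.2912, 0.0182]
ee_rot: [1.555, 2.728, -0.0]
force: [0.7, 0.7, 6.1]
width: 0.299
```

```bash
python3 - <<'E'
from h import *
for n in("wrist","scene","top"):
    s,im=grab(n); cv2.imwrite(f"pics/{n}3.png",im["frame"])
    if n=="scene": cv2.imwrite("pics/s3.png",cv2.resize(im["frame"][100:260,200:400],None,fx=4,fy=4)[:600,:800])
plan([.446,-.291,.017],121)
E
```

```text
t 6.28 pos [ 0.4464 -0.2913  0.0182] box [ 0.0658 -0.458   0.0182] yaw 120.6 q [ 0.79  0.54 -0.43  1.95  0.34  0.71  0.7 ] F [-0.9 -0.4  6.6] M [ 0.02 -0.06 -0.  ] w 0.301
  -> slide [ 0.4 -0.2  1.2] roll -0.006
```

View pics/wrist3.png

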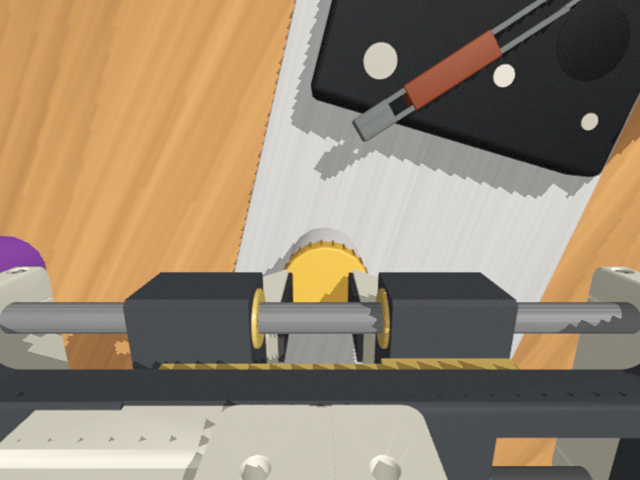

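View pics/s3.png

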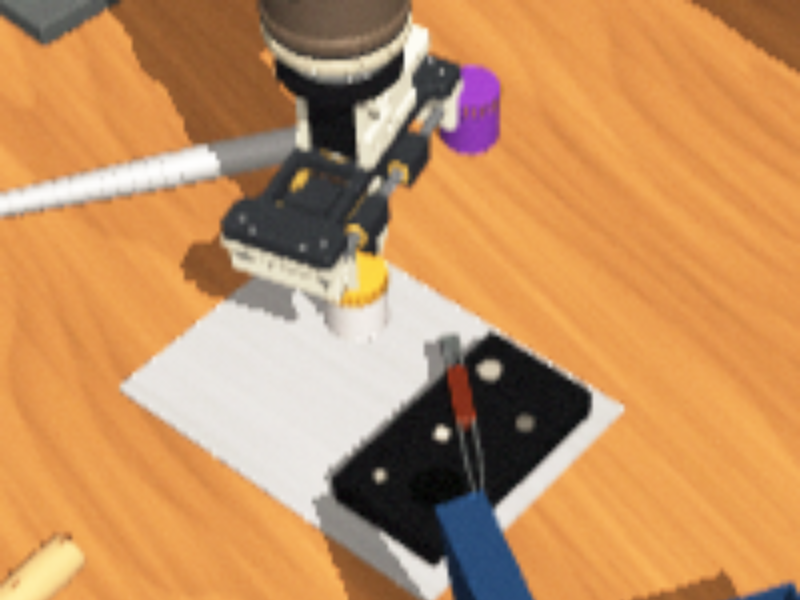

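```bash
python3 - <<'E'
from h import *
s,im=grab("wrist"); P=cloud(im); R=Rn.from_rotvec(s["ee_rot"]).as_matrix()
hsv=cv2.cvtColor(im["frame"],cv2.COLOR_BGR2HSV)
m=(hsv[...,0]>15)&(hsv[...,0]<32)&(hsv[...,1]>110)&(hsv[...,2]>100); m[:200]=0;m[:,:270]=0;m[:,385:]=0
tl=(P-s["position"])@R
k=m&(P[...,2]>.03)&(P[...,2]<.07)&(np.mgrid[:480,:640][0]<300); q=tl[k]; print(len(q),(q.min(0)*1e3).round(1),(q.max(0)*1e3).round(1),np.median(P[k][:,2]))
k=m&(P[...,2]>.045);print(np.argwhere(k).min(0),np.argwhere(k).max(0))
for uv in[(326,241),(326,285),(286,275),(367,275)]: print(uv,((onz(im,*uv,.051)-s["position"])@R*1e3).round(1),(tl[uv[1],uv[0]]*1e3).round(1))
# finger pads
for uv in[(285,320),(292,330),(270,300),(365,300),(352,345),(285,350)]: print("f",uv,(tl[uv[1],uv[0]]*1e3).round(1),im["frame"][uv[1],uv[0]])
E
```

```text
3418 [ -7.3 -19.4 -42.2] [ 22.1  22.6 -18.4] 0.05185610339955998
[242 270] [369 384]
(326, 241) [ 23.9   2.  -32.8] [ 21.4   2.2 -23.7]
(326, 285) [  0.7   2.1 -32.8] [  1.7   2.1 -35.1]
(286, 275) [  6.1 -18.  -32.8] [  9.3 -17.1 -41.1]
(367, 275) [  6.1  22.8 -32.8] [  9.4  21.5 -41.3]
f (285, 320) [  26.9   -9.4 -117.1] [154 155 154]
f (292, 330) [  24.3   -7.7 -117.2] [128 129 128]
f (270, 300) [  9.8 -20.6 -69.4] [185 201 205]
f (365, 300) [  9.6  17.  -69. ] [132 147 150]
f (352, 345) [-63.2  21.   13.5] [148 152 152]
f (285, 350) [ -8.1 -14.5 -76.4] [67 65 66]
```

```bash
python3 - <<'E'
import cv2
a=cv2.imread("pics/wrist3.png"); cv2.imwrite("pics/w3c.png",cv2.resize(a[220:400,220:430],None,fx=3.3,fy=3.3,interpolation=cv2.INTER_CUBIC))
E
```

```text
(no output)
```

View pics/w3c.png

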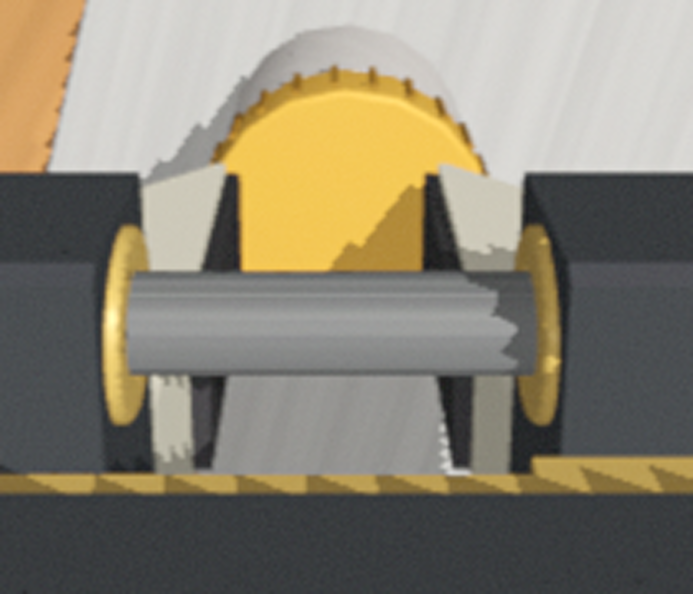

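```bash
python3 - <<'E'
from h import *
s,im=grab("wrist"); R=Rn.from_rotvec(s["ee_rot"]).as_matrix()
for p in[(9.5,13.5,0),(9.5,-13.5,0),(9.5,13.5,-33),(9.5,-13.5,-33),(9.5,13.5,-66),(9.5,-22,-33),(9.5,22,-33),(9.5,22,-66)]: print(p,proj(im,s["position"]+R@np.array(p)/1e3).round(0))
D=im["depth"]; tl=(cloud(im)-s["position"])@R*1e3
for uv in [(275,276),(280,276),(284,276),(288,276),(291,280),(291,295),(351,280),(351,295),(358,276),(365,276),(320,270)]: print(uv,tl[uv[1],uv[0]].round(1))
print(s["width"],s["force"])
E
```

```text
(9.5, 13.5, 0) [344. 250.]
(9.5, -13.5, 0) [299. 250.]
(9.5, 13.5, -33) [349. 269.]
(9.5, -13.5, -33) [295. 269.]
(9.5, 13.5, -66) [355. 297.]
(9.5, -22, -33) [278. 269.]
(9.5, 22, -33) [366. 269.]
(9.5, 22, -66) [376. 297.]
(275, 276) [  9.4 -22.2 -42.5]
(280, 276) [  9.8 -19.7 -43.6]
(284, 276) [  9.6 -17.9 -43.1]
(288, 276) [  7.8 -16.4 -38.6]
(291, 280) [  8.3 -14.4 -44.9]
(291, 295) [  1.1 -14.5 -45.7]
(351, 280) [  8.1  13.6 -44.4]
(351, 295) [  4.1  13.  -52.2]
(358, 276) [  9.8  17.  -43.5]
(365, 276) [  9.4  20.4 -42.7]
(320, 270) [  9.2  -0.9 -33.9]
0.3018259515001422 [0.08326871 0.21851854 6.88499682]
```

```bash
python3 - <<'E'
from h import *
im=dict(np.load("w1.npz")); s=dict(position=np.array([.446,-.2908,.1606]))
# tool coords by hand_eye
v,u=np.mgrid[:480,:640]
p=np.stack([u,v,np.ones_like(u)],-1)@np.linalg.inv(im["intrinsics"]).T*im["depth"][...,None]
H=im["hand_eye"]; tl=(p@H[:3,:3].T+H[:3,3])*1e3
print(H.round(3))
k=(tl[...,2]<60)&(v>240)&(v<300); 
for vv in(268,270,272,274,278,284,290): print(vv,[tuple(tl[vv,uu].round(0)) for uu in (190,205,215,222,226,228)])
img=im["frame"]; cv2.imwrite("pics/w1c.png",cv2.resize(img[250:390,120:330],None,fx=3.5,fy=3.5))
E
```

```text
[[-0.    -0.966 -0.258  0.068]
 [ 1.    -0.    -0.001 -0.001]
 [ 0.001 -0.258  0.966 -0.192]
 [ 0.     0.     0.     1.   ]]
268 [(np.float64(-60.0), np.float64(-145.0), np.float64(159.0)), (np.float64(-60.0), np.float64(-128.0), np.float64(159.0)), (np.float64(-60.0), np.float64(-117.0), np.float64(159.0)), (np.float64(-60.0), np.float64(-110.0), np.float64(160.0)), (np.float64(-60.0), np.float64(-105.0), np.float64(159.0)), (np.float64(-60.0), np.float64(-103.0), np.float64(159.0))]
270 [(np.float64(-62.0), np.float64(-145.0), np.float64(158.0)), (np.float64(-62.0), np.float64(-128.0), np.float64(159.0)), (np.float64(-62.0), np.float64(-117.0), np.float64(159.0)), (np.float64(10.0), np.float64(-49.0), np.float64(-35.0)), (np.float64(-62.0), np.float64(-105.0), np.float64(159.0)), (np.float64(-63.0), np.float64(-103.0), np.float64(160.0))]
272 [(np.float64(-65.0), np.float64(-145.0), np.float64(159.0)), (np.float64(-65.0), np.float64(-129.0), np.float64(159.0)), (np.float64(10.0), np.float64(-52.0), np.float64(-39.0)), (np.float64(9.0), np.float64(-49.0), np.float64(-36.0)), (np.flo
[... 810 characters left out ...]
))]
284 [(np.float64(10.0), np.float64(-59.0), np.float64(-53.0)), (np.float64(10.0), np.float64(-52.0), np.float64(-53.0)), (np.float64(8.0), np.float64(-49.0), np.float64(-49.0)), (np.float64(7.0), np.float64(-46.0), np.float64(-47.0)), (np.float64(4.0), np.float64(-47.0), np.float64(-39.0)), (np.float64(3.0), np.float64(-47.0), np.float64(-36.0))]
290 [(np.float64(10.0), np.float64(-56.0), np.float64(-60.0)), (np.float64(9.0), np.float64(-50.0), np.float64(-59.0)), (np.float64(8.0), np.float64(-47.0), np.float64(-55.0)), (np.float64(4.0), np.float64(-47.0), np.float64(-46.0)), (np.float64(1.0), np.float64(-47.0), np.float64(-39.0)), (np.float64(0.0), np.float64(-46.0), np.float64(-38.0))]
```

View pics/w1c.png

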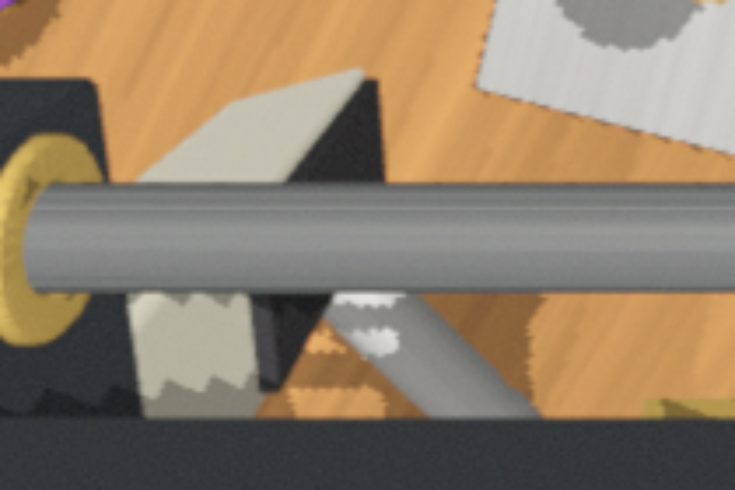

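```bash
python3 - <<'E'
from h import *
im=dict(np.load("w1.npz"))
v,u=np.mgrid[:480,:640]
p=np.stack([u,v,np.ones_like(u)],-1)@np.linalg.inv(im["intrinsics"]).T*im["depth"][...,None]
H=im["hand_eye"]; tl=(p@H[:3,:3].T+H[:3,3])*1e3
for uv in[(100,274),(100,285),(60,320),(130,290),(20,300),(165,340),(185,340),(195,355),(300,318),(195,385),(100,385),(205,345)]: print(uv,tl[uv[1],uv[0]].round(0))
plan([.4465,-.2905,.06],121)
E
```

```text
(100, 274) [  35.  -60. -107.]
(100, 285) [  35.  -56. -113.]
(60, 320) [  30.  -59. -124.]
(130, 290) [  34.  -48. -114.]
(20, 300) [  35.  -68. -122.]
(165, 340) [  11.  -49. -100.]
(185, 340) [  2. -49. -85.]
(195, 355) [ -8. -48. -80.]
(300, 318) [  27.   -6. -117.]
(195, 385) [  24.  -25. -137.]
(100, 385) [  25.  -42. -138.]
(205, 345) [ -8. -47. -73.]
t 6.38 pos [ 0.4465 -0.2913  0.0182] box [ 0.0659 -0.458   0.0182] yaw 120.6 q [ 0.79  0.54 -0.43  1.95  0.34  0.71  0.7 ] F [-0.7 -0.   7. ] M [ 0.03 -0.06  0.  ] w 0.305
  -> slide [  0.6   0.4 -41.8] roll -0.006
```

The fingertips really end about 34 mm short of the reported TCP. The wrist depth shows the tip at tool z = -35 mm, and the fingers rest on the lid (51 mm high) with the reported TCP at 18 mm. From here I take tip height as reported z + 34 mm. Raise, open, and go deeper.

Emit:
jog_arm(increments=[{"slide":[0,0,-10],"roll":0,"gripper":0.35},{"slide":[0,0,-25],"roll":0,"gripper":1},{"slide":[1,2,-30],"roll":0,"gripper":1},{"slide":[1,2,-30],"roll":0,"gripper":1},{"slide":[1,2,-30],"roll":0,"gripper":1},{"slide":[1,2,-30],"roll":0,"gripper":1},{"slide":[1,2,-30],"roll":0,"gripper":1},{"slide":[1,2,-30],"roll":0,"gripper":1},{"slide":[1,2,-30],"roll":0,"gripper":1},{"slide":[1,2,-30],"roll":0,"gripper":1}])

```text
clock: 7.22
position: [0.447, -0.2889, 0.0474]
ee_rot: [-1.555, -2.729, 0.0]
force: [-0.6, -0.5, 0.3]
width: 0.952
```

```bash
python3 - <<'E'
from h import *
s,im=grab("wrist"); cv2.imwrite("pics/w4.png",im["frame"])
plan([.4475,-.2895,-.018],121)
E
```

```text
t 7.27 pos [ 0.4471 -0.2889  0.0474] box [ 0.0658 -0.4556  0.0474] yaw 120.6 q [ 0.81  0.5  -0.45  1.93  0.3   0.77  0.72] F [0.  0.3 0.3] M [ 0.   -0.13  0.02] w 0.981
  -> slide [-0.8  0.1 65.4] roll -0.006
```

View pics/w4.png

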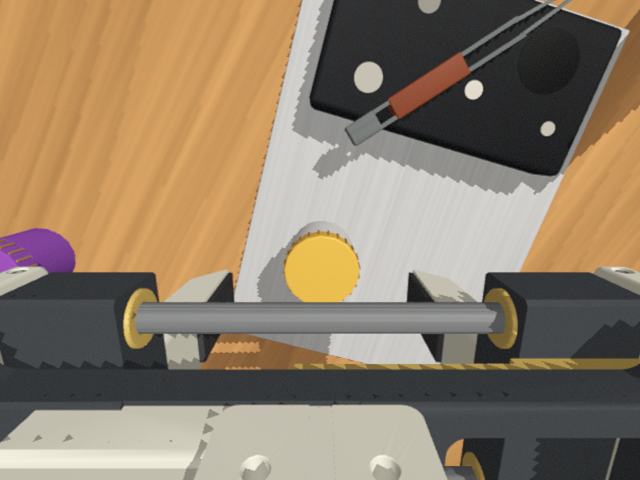

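Tin at (322,270), upright and between the open jaws. Descend and grip.

Emit:
jog_arm(increments=[{"slide":[-1,0,25],"roll":0,"gripper":1},{"slide":[-1,0,48],"roll":0,"gripper":1},{"slide":[-1,0,61],"roll":0,"gripper":1},{"slide":[-1,0,65],"roll":0,"gripper":0.35},{"slide":[-1,0,65],"roll":0,"gripper":0.35},{"slide":[-1,0,65],"roll":0,"gripper":0.35},{"slide":[-1,0,65],"roll":0,"gripper":0.35},{"slide":[-1,0,65],"roll":0,"gripper":0.35},{"slide":[-1,0,65],"roll":0,"gripper":0.35},{"slide":[-1,0,65],"roll":0,"gripper":0.35}], newtons=20)

```text
clock: 8.1
position: [0.448, -0.2901, -0.0168]
ee_rot: [1.555, 2.728, -0.0]
force: [-0.3, -0.0, -0.4]
width: 0.542
```

Emit:
jog_arm(increments=[{"slide":[0,0,0],"roll":0,"gripper":0.3},{"slide":[0,0,0],"roll":0,"gripper":0.3},{"slide":[0,0,0],"roll":0,"gripper":0.3},{"slide":[0,0,0],"roll":0,"gripper":0.3},{"slide":[0,0,0],"roll":0,"gripper":0.3},{"slide":[0,0,0],"roll":0,"gripper":0.3},{"slide":[0,0,-3],"roll":0,"gripper":0.3},{"slide":[0,0,-8],"roll":0,"gripper":0.3},{"slide":[0,0,-14],"roll":0,"gripper":0.3},{"slide":[0,0,-20],"roll":0,"gripper":0.3}])

```text
clock: 8.93
position: [0.4474, -0.2897, 0.003]
ee_rot: [-1.555, -2.729, 0.0]
force: [-0.7, -0.2, -2.0]
width: 0.478
```

```bash
python3 - <<'E'
from h import *
s,im=grab("wrist"); cv2.imwrite("pics/w5.png",im["frame"])
plan(b2w(-.01,-.06,.11),164.8)
E
```

```text
t 8.98 pos [ 0.4482 -0.2901  0.0042] box [ 0.0672 -0.4564  0.0042] yaw 120.6 q [ 0.78  0.57 -0.42  1.96  0.35  0.68  0.68] F [-0.2 -0.9 -1.9] M [ 0.02 -0.14  0.04] w 0.475
  -> slide [ 331.4  230.7 -106. ] roll -0.771
```

View pics/w5.png

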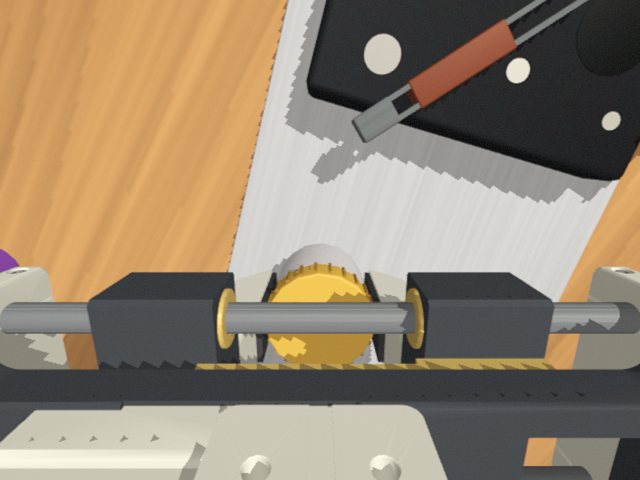

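Gripped: the opening reads 44 mm, there is about 2 N of load, and the lid is centred at (320,310). Carry it to the box, finishing the turn early.

Emit:
jog_arm(increments=[{"slide":[0,0,-30],"roll":-0.08,"gripper":0.3},{"slide":[15,10,-60],"roll":-0.18,"gripper":0.3},{"slide":[35,25,-90],"roll":-0.3,"gripper":0.3},{"slide":[60,42,-106],"roll":-0.41,"gripper":0.3},{"slide":[90,62,-106],"roll":-0.52,"gripper":0.3},{"slide":[120,83,-106],"roll":-0.63,"gripper":0.3},{"slide":[150,104,-106],"roll":-0.72,"gripper":0.3},{"slide":[180,125,-106],"roll":-0.77,"gripper":0.3},{"slide":[208,145,-106],"roll":-0.77,"gripper":0.3},{"slide":[235,164,-106],"roll":-0.77,"gripper":0.3}])

```text
clock: 9.82
position: [0.4687, -0.0023, 0.109]
ee_rot: [0.416, 3.113, -0.0]
force: [0.8, -0.0, -3.3]
width: 0.477
```

```bash
python3 - <<'E'
from h import *
plan(b2w(-.01,-.06,.11),164.8)
E
```

```text
t 9.82 pos [ 0.4687 -0.0023  0.109 ] box [ 0.0116 -0.1733  0.109 ] yaw 164.8 q [ 0.49  0.39 -0.76  2.    0.34  0.88  0.85] F [ 0.8 -0.  -3.3] M [ 0.02 -0.24 -0.05] w 0.477
  -> slide [ 21.6 113.3  -1. ] roll -0.0
```

Emit:
jog_arm(increments=[{"slide":[6,28,0],"roll":0,"gripper":0.3},{"slide":[12,56,0],"roll":0,"gripper":0.3},{"slide":[18,84,0],"roll":0,"gripper":0.3},{"slide":[21,105,0],"roll":0,"gripper":0.3},{"slide":[22,113,0],"roll":0,"gripper":0.3},{"slide":[22,113,20],"roll":0,"gripper":0.3},{"slide":[22,113,35],"roll":0,"gripper":0.3},{"slide":[22,113,45],"roll":0,"gripper":0.3},{"slide":[22,113,45],"roll":0,"gripper":0.3},{"slide":[22,113,45],"roll":0,"gripper":0.3}])

```text
clock: 10.65
position: [0.4771, 0.1102, 0.0635]
ee_rot: [-0.417, -3.113, 0.001]
force: [0.1, -0.1, -2.2]
width: 0.473
```

```bash
python3 - <<'E'
from h import *
s,im=grab("wrist"); cv2.imwrite("pics/w6.png",im["frame"])
s,im=grab("scene"); cv2.imwrite("pics/s6.png",cv2.resize(im["frame"][140:400,260:520],None,fx=2.3,fy=2.3))
plan(b2w(-.01,-.06,-.019),164.8)
E
```

```text
t 10.75 pos [0.478  0.1106 0.0644] box [-0.0091 -0.0619  0.0644] yaw 164.7 q [ 0.21  0.48 -0.73  2.    0.44  0.81  0.54] F [-0.3  1.7 -2.6] M [ 0.04 -0.15 -0.02] w 0.474
  -> slide [ 1.   1.9 83.4] roll -0.001
```

View pics/w6.png

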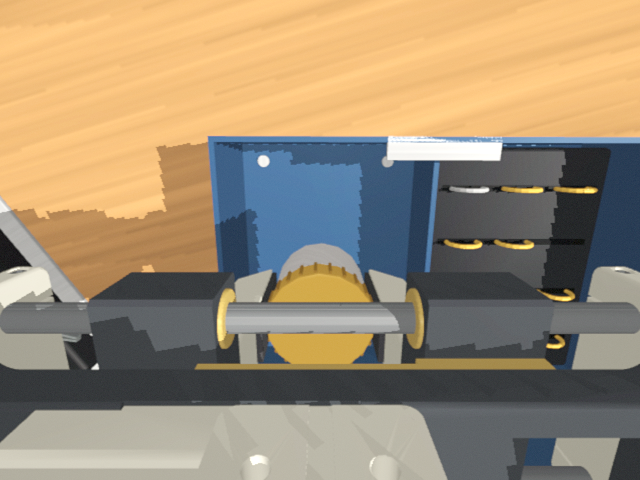

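View pics/s6.png

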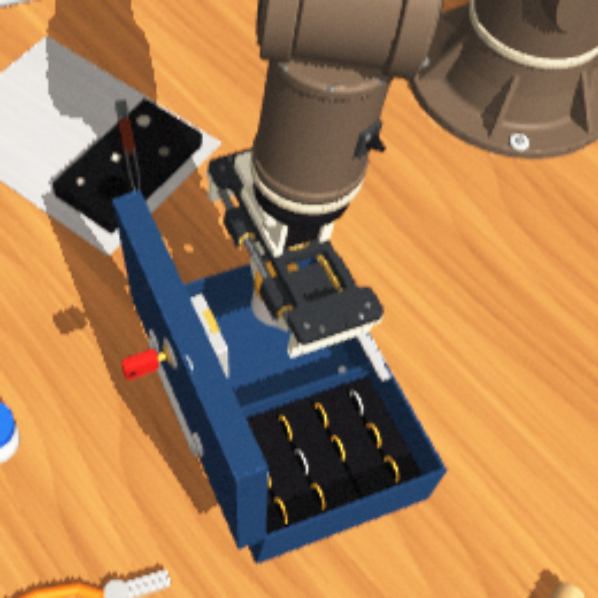

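Box walls at columns 213 and 432, tin centred at 320, box square with the tool. Lower to just above the floor, then ease down.

Emit:
jog_arm(increments=[{"slide":[1,2,12],"roll":0,"gripper":0.3},{"slide":[1,2,26],"roll":0,"gripper":0.3},{"slide":[1,2,40],"roll":0,"gripper":0.3},{"slide":[1,2,53],"roll":0,"gripper":0.3},{"slide":[1,2,63],"roll":0,"gripper":0.3},{"slide":[1,2,70],"roll":0,"gripper":0.3},{"slide":[1,2,75],"roll":0,"gripper":0.3},{"slide":[1,2,78],"roll":0,"gripper":0.3},{"slide":[1,2,78],"roll":0,"gripper":0.3},{"slide":[1,2,78],"roll":0,"gripper":0.3}])

```text
clock: 11.58
position: [0.4772, 0.1131, -0.0141]
ee_rot: [0.416, 3.113, 0.0]
force: [-0.0, -0.4, -2.4]
width: 0.473
```

Emit:
jog_arm(increments=[{"slide":[0,0,1],"roll":0,"gripper":0.3},{"slide":[0,0,1],"roll":0,"gripper":0.3},{"slide":[0,0,2],"roll":0,"gripper":0.3},{"slide":[0,0,2],"roll":0,"gripper":0.3},{"slide":[0,0,3],"roll":0,"gripper":0.3},{"slide":[0,0,3],"roll":0,"gripper":0.3},{"slide":[0,0,4],"roll":0,"gripper":0.3},{"slide":[0,0,4],"roll":0,"gripper":0.3},{"slide":[0,0,4],"roll":0,"gripper":0.3},{"slide":[0,0,4],"roll":0,"gripper":0.3}])

```text
clock: 12.42
position: [0.4771, 0.1129, -0.018]
ee_rot: [0.416, 3.113, -0.0]
force: [-2.3, -0.5, 6.3]
width: 0.473
```

Floor contact (force changed from -2.4 to +6 N). Release partly and rise.

Emit:
jog_arm(increments=[{"slide":[0,0,-1],"roll":0,"gripper":0.7},{"slide":[0,0,-1],"roll":0,"gripper":0.7},{"slide":[0,0,-1],"roll":0,"gripper":0.7},{"slide":[0,0,-1],"roll":0,"gripper":0.7},{"slide":[0,0,-1],"roll":0,"gripper":0.7},{"slide":[0,0,-1],"roll":0,"gripper":0.7},{"slide":[0,0,-10],"roll":0,"gripper":0.7},{"slide":[0,0,-25],"roll":0,"gripper":0.7},{"slide":[0,0,-50],"roll":0,"gripper":0.7},{"slide":[0,0,-80],"roll":0,"gripper":0.7}])

```text
clock: 13.25
position: [0.4757, 0.1128, 0.062]
ee_rot: [-0.415, -3.111, 0.001]
force: [0.8, -0.7, -0.5]
width: 0.696
```

```bash
python3 - <<'E'
from h import *
s,im=grab("wrist"); cv2.imwrite("pics/w7.png",im["frame"])
hsv=cv2.cvtColor(im["frame"],cv2.COLOR_BGR2HSV);P=cloud(im)
m=(hsv[...,0]>15)&(hsv[...,0]<32)&(hsv[...,1]>110)&(hsv[...,2]>100)&(P[...,2]>.03)&(P[...,2]<.06)
q=P[m]; b=np.array([w2b(p) for p in q]); b=b[(abs(b[:,0])<.08)&(b[:,1]<-.01)&(b[:,1]>-.12)]; print(len(b),b.min(0),b.max(0),np.median(b[:,2]))
# side: behind lid
plan(b2w(-.01,-.08,.23),164.8)
E
```

```text
3807 [-0.03342898 -0.08436686  0.0402796 ] [ 0.01250127 -0.03840758  0.0530128 ] 0.050828200760699625
t 13.3 pos [0.4788 0.1145 0.0676] box [-0.0093 -0.058   0.0676] yaw 164.8 q [ 0.21  0.48 -0.73  2.    0.44  0.82  0.54] F [1.3 1.  3.6] M [ 0.13 -0.29 -0.02] w 0.701
  -> slide [ 1.000e-01 -2.160e+01 -1.624e+02] roll 0.001
```

View pics/w7.png

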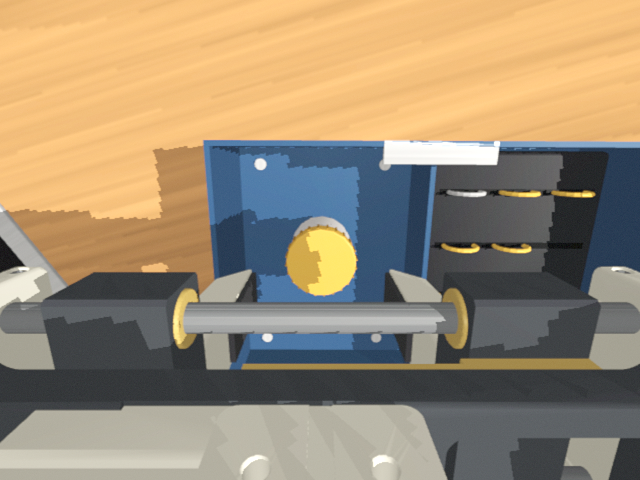

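Tin stands upright in the compartment at box (-0.010,-0.061), lid top at 51 mm. Now up, over the lid, and down behind it with the fingers shut.

Emit:
jog_arm(increments=[{"slide":[0,-5,-35],"roll":0,"gripper":0.7},{"slide":[0,-12,-70],"roll":0,"gripper":0},{"slide":[0,-20,-105],"roll":0,"gripper":0},{"slide":[0,-22,-140],"roll":0,"gripper":0},{"slide":[0,-22,-172],"roll":0,"gripper":0},{"slide":[-25,-22,-175],"roll":0,"gripper":0},{"slide":[-60,-22,-175],"roll":0,"gripper":0},{"slide":[-95,-22,-175],"roll":0,"gripper":0},{"slide":[-130,-22,-175],"roll":0,"gripper":0},{"slide":[-163,-22,-175],"roll":0,"gripper":0}])

```text
clock: 14.13
position: [0.63, 0.048, 0.2371]
ee_rot: [0.417, 3.113, -0.0]
force: [1.0, 0.5, 0.9]
width: 0.097
```

```bash
python3 - <<'E'
from h import *
s,im=grab("scene"); cv2.imwrite("pics/s8.png",cv2.resize(im["frame"][100:400,220:520],None,fx=2,fy=2))
plan(b2w(.152,-.08,.168),164.8)
E
```

```text
t 14.18 pos [0.6349 0.0447 0.2356] box [ 0.1596 -0.0844  0.2356] yaw 164.5 q [ 0.31  0.53 -0.74  1.44  0.36  1.31  0.85] F [ 3.  -3.8  0.1] M [-0.2  -0.35  0.02] w 0.053
  -> slide [ 7.8  4.3 67.6] roll -0.005
```

View pics/s8.png

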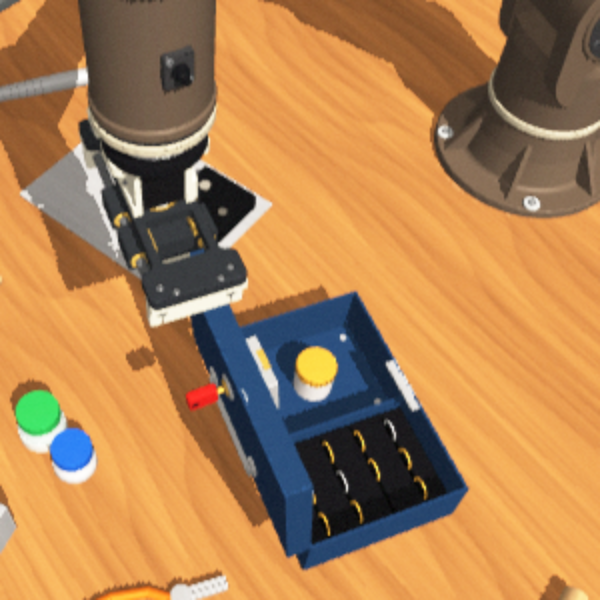

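Emit:
jog_arm(increments=[{"slide":[4,4,10],"roll":0,"gripper":0},{"slide":[4,4,25],"roll":0,"gripper":0},{"slide":[4,4,40],"roll":0,"gripper":0},{"slide":[4,4,52],"roll":0,"gripper":0},{"slide":[4,4,60],"roll":0,"gripper":0},{"slide":[4,4,66],"roll":0,"gripper":0},{"slide":[4,4,68],"roll":0,"gripper":0},{"slide":[4,4,68],"roll":0,"gripper":0},{"slide":[4,4,68],"roll":0,"gripper":0},{"slide":[4,4,68],"roll":0,"gripper":0}])

```text
clock: 15.02
position: [0.6261, 0.054, 0.1694]
ee_rot: [0.416, 3.113, 0.001]
force: [0.0, 0.6, 0.5]
width: 0.008
```

```bash
cat >> h.py <<'E'
def fold(ths,r=.15,y=-.08,dz=0):
    s=arm.observe(); R=Rn.from_rotvec(s["ee_rot"]).as_matrix(); print(s["position"].round(4),w2b(s["position"]).round(4),s["force"].round(1))
    for th in ths:
        X=.085-r*np.cos(th)+.024*np.sin(th)+.0095; Z=.071+r*np.sin(th)+.024*np.cos(th)-.034+dz
        print(round(th,2),(R.T@(b2w(X,y,Z)-s["position"])*1000).round(0), np.round([X,Z],4))
E
python3 - <<'E'
from h import *
fold(np.linspace(1.75,1.25,11))
s,im=grab("wrist"); cv2.imwrite("pics/w9.png",im["frame"])
E
```

```text
[0.6261 0.054  0.1694] [ 0.1487 -0.0777  0.1694] [0.  0.6 0.5]
1.75 [  4.  -2. -11.] [0.1449 0.1803]
1.7 [ 11.  -2. -13.] [0.1376 0.1827]
1.65 [ 18.  -2. -15.] [0.1303 0.1846]
1.6 [ 26.  -2. -17.] [0.1229 0.1862]
1.55 [ 33.  -2. -18.] [0.1154 0.1875]
1.5 [ 41.  -2. -19.] [0.1078 0.1883]
1.45 [ 48.  -2. -19.] [0.1002 0.1888]
1.4 [ 56.  -2. -20.] [0.0927 0.1889]
1.35 [ 64.  -2. -19.] [0.0851 0.1886]
1.3 [ 71.  -2. -19.] [0.0775 0.188 ]
1.25 [ 79.  -2. -18.] [0.07   0.1869]
```

View pics/w9.png

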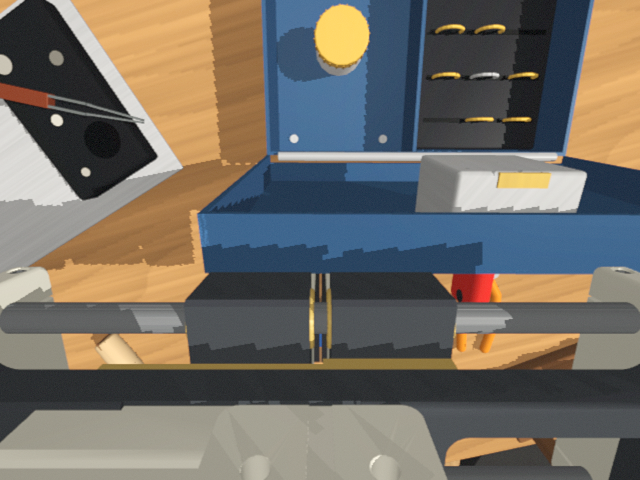

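The lid's top edge is at rows 212–270, fingers behind it, clear of the key at (470,290). Start folding.

Emit:
jog_arm(increments=[{"slide":[4,-2,-11],"roll":0,"gripper":0},{"slide":[8,-2,-13],"roll":0,"gripper":0},{"slide":[12,-2,-14],"roll":0,"gripper":0},{"slide":[16,-2,-15],"roll":0,"gripper":0},{"slide":[21,-2,-16],"roll":0,"gripper":0},{"slide":[26,-2,-17],"roll":0,"gripper":0},{"slide":[33,-2,-18],"roll":0,"gripper":0},{"slide":[41,-2,-19],"roll":0,"gripper":0},{"slide":[48,-2,-19],"roll":0,"gripper":0},{"slide":[56,-2,-20],"roll":0,"gripper":0}])

```text
clock: 15.9
position: [0.5716, 0.0668, 0.1892]
ee_rot: [0.417, 3.112, 0.001]
force: [5.0, 0.2, -1.3]
width: 0.003
```

```bash
python3 - <<'E'
from h import *
fold(np.linspace(1.35,.85,11))
s,im=grab("scene"); cv2.imwrite("pics/s10.png",cv2.resize(im["frame"][100:400,220:520],None,fx=2,fy=2))
E
```

```text
[0.5716 0.0668 0.1892] [ 0.0928 -0.0797  0.1892] [ 5.   0.2 -1.3]
1.35 [ 8. -0.  1.] [0.0851 0.1886]
1.3 [15. -0.  1.] [0.0775 0.188 ]
1.25 [23. -0.  2.] [0.07   0.1869]
1.2 [30. -0.  4.] [0.0625 0.1855]
1.15 [38. -0.  5.] [0.0551 0.1837]
1.1 [45. -0.  7.] [0.0478 0.1816]
1.05 [52. -0. 10.] [0.0407 0.1791]
1.0 [59. -0. 13.] [0.0336 0.1762]
0.95 [66. -0. 16.] [0.0268 0.173 ]
0.9 [73. -0. 20.] [0.0201 0.1694]
0.85 [79. -0. 23.] [0.0135 0.1655]
```

View pics/s10.png

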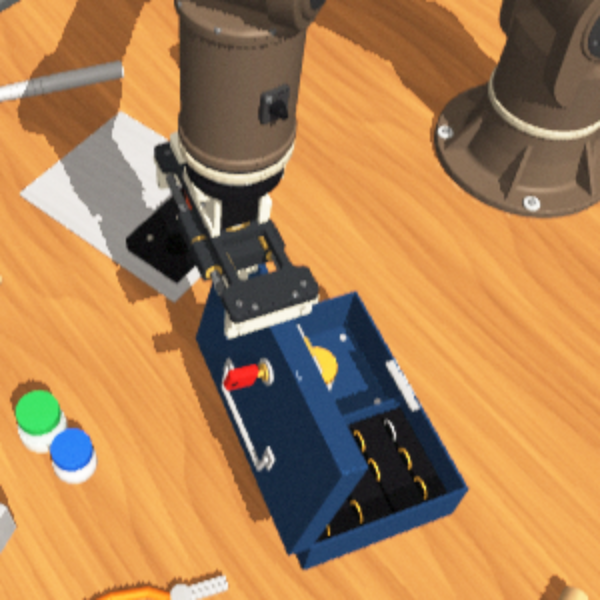

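The lid is folding (about 1.3 rad, 5 N). Continue.

Emit:
jog_arm(increments=[{"slide":[8,0,1],"roll":0,"gripper":0},{"slide":[15,0,1],"roll":0,"gripper":0},{"slide":[23,0,2],"roll":0,"gripper":0},{"slide":[30,0,4],"roll":0,"gripper":0},{"slide":[38,0,5],"roll":0,"gripper":0},{"slide":[45,0,7],"roll":0,"gripper":0},{"slide":[52,0,10],"roll":0,"gripper":0},{"slide":[59,0,13],"roll":0,"gripper":0},{"slide":[66,0,16],"roll":0,"gripper":0},{"slide":[73,0,20],"roll":0,"gripper":0}])

```text
clock: 16.78
position: [0.4999, 0.086, 0.1683]
ee_rot: [-0.416, -3.114, 0.0]
force: [2.8, 0.0, 0.6]
width: 0.005
```

```bash
python3 - <<'E'
from h import *
fold(np.linspace(.85,.35,11))
E
```

```text
[0.4999 0.086  0.1683] [ 0.0185 -0.08    0.1683] [2.8 0.  0.6]
0.85 [ 5. -0.  3.] [0.0135 0.1655]
0.8 [11. -0.  7.] [0.0072 0.1613]
0.75 [17. -0. 12.] [0.0011 0.1568]
0.7 [23. -0. 16.] [-0.0048  0.152 ]
0.65 [29. -0. 21.] [-0.0104  0.1469]
0.6 [34. -0. 27.] [-0.0157  0.1415]
0.55 [39. -0. 32.] [-0.0208  0.1359]
0.5 [44. -0. 38.] [-0.0256  0.13  ]
0.45 [49. -0. 44.] [-0.0301  0.1239]
0.4 [53. -0. 51.] [-0.0343  0.1175]
0.35 [57. -0. 57.] [-0.0382  0.111 ]
```

Emit:
jog_arm(increments=[{"slide":[5,0,3],"roll":0,"gripper":0},{"slide":[11,0,7],"roll":0,"gripper":0},{"slide":[17,0,12],"roll":0,"gripper":0},{"slide":[23,0,16],"roll":0,"gripper":0},{"slide":[29,0,21],"roll":0,"gripper":0},{"slide":[34,0,27],"roll":0,"gripper":0},{"slide":[39,0,32],"roll":0,"gripper":0},{"slide":[44,0,38],"roll":0,"gripper":0},{"slide":[49,0,44],"roll":0,"gripper":0},{"slide":[53,0,51],"roll":0,"gripper":0}])

```text
clock: 17.62
position: [0.4489, 0.0998, 0.117]
ee_rot: [-0.416, -3.114, 0.0]
force: [0.5, 0.4, 1.7]
width: 0.002
```

```bash
python3 - <<'E'
from h import *
fold(np.linspace(.36,-.04,11))
s,im=grab("wrist"); cv2.imwrite("pics/w11.png",im["frame"])
E
```

```text
[0.4489 0.0998 0.117 ] [-0.0343 -0.08    0.117 ] [0.5 0.4 1.7]
0.36 [3. 0. 5.] [-0.0374  0.1123]
0.32 [ 6.  0. 10.] [-0.0403  0.107 ]
0.28 [ 9.  0. 15.] [-0.043   0.1015]
0.24 [11.  0. 21.] [-0.0455  0.096 ]
0.2 [13.  0. 27.] [-0.0477  0.0903]
0.16 [15.  0. 32.] [-0.0498  0.0846]
0.12 [17.  0. 38.] [-0.0515  0.0788]
0.08 [19.  0. 44.] [-0.0531  0.0729]
0.04 [20.  0. 50.] [-0.0544  0.067 ]
0.0 [21.  0. 56.] [-0.0555  0.061 ]
-0.04 [22.  0. 62.] [-0.0563  0.055 ]
```

View pics/w11.png

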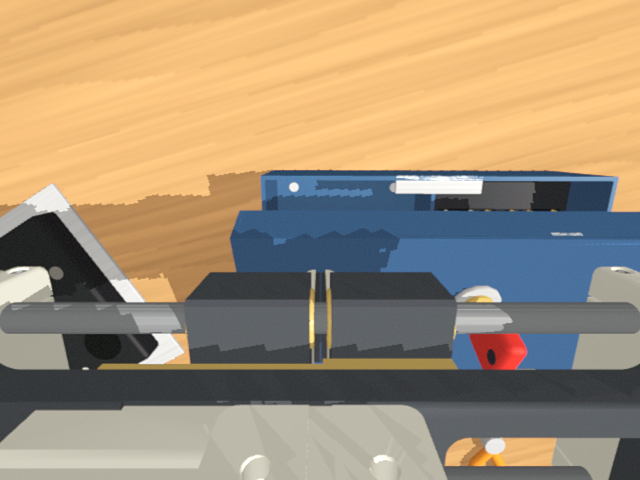

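Emit:
jog_arm(increments=[{"slide":[3,0,5],"roll":0,"gripper":0},{"slide":[6,0,10],"roll":0,"gripper":0},{"slide":[9,0,15],"roll":0,"gripper":0},{"slide":[11,0,21],"roll":0,"gripper":0},{"slide":[13,0,27],"roll":0,"gripper":0},{"slide":[15,0,33],"roll":0,"gripper":0},{"slide":[17,0,39],"roll":0,"gripper":0},{"slide":[19,0,45],"roll":0,"gripper":0},{"slide":[20,0,50],"roll":0,"gripper":0},{"slide":[21,0,54],"roll":0,"gripper":0}])

```text
clock: 18.5
position: [0.4291, 0.1052, 0.063]
ee_rot: [-0.416, -3.114, 0.0]
force: [1.3, 0.2, 1.0]
width: 0.008
```

Emit:
jog_arm(increments=[{"slide":[0,0,1],"roll":0,"gripper":0},{"slide":[0,0,2],"roll":0,"gripper":0},{"slide":[0,0,3],"roll":0,"gripper":0},{"slide":[0,0,4],"roll":0,"gripper":0},{"slide":[0,0,5],"roll":0,"gripper":0},{"slide":[0,0,5],"roll":0,"gripper":0},{"slide":[0,0,5],"roll":0,"gripper":0},{"slide":[0,0,5],"roll":0,"gripper":0},{"slide":[0,0,5],"roll":0,"gripper":0},{"slide":[0,0,5],"roll":0,"gripper":0}])

```text
clock: 19.33
position: [0.4291, 0.1052, 0.0615]
ee_rot: [0.416, 3.112, -0.005]
force: [-18.7, -7.3, 61.1]
width: 0.003
```

Pressed firm (61 N at the stiff stop), so the lid is down. Back off at once and look at the key from above.

Emit:
jog_arm(increments=[{"slide":[0,0,-8],"roll":0,"gripper":0},{"slide":[0,0,-30],"roll":0,"gripper":0},{"slide":[0,0,-60],"roll":0,"gripper":0.5},{"slide":[0,0,-85],"roll":0,"gripper":0.5},{"slide":[-2,20,-95],"roll":0,"gripper":0.5},{"slide":[-5,45,-95],"roll":0,"gripper":0.5},{"slide":[-8,65,-95],"roll":0,"gripper":0.5},{"slide":[-10,80,-95],"roll":0,"gripper":0.5},{"slide":[-10,80,-95],"roll":0,"gripper":0.5},{"slide":[-10,80,-95],"roll":0,"gripper":0.5}])

```text
clock: 20.17
position: [0.4597, 0.1802, 0.1534]
ee_rot: [-0.414, -3.114, 0.0]
force: [-0.4, -1.0, -0.9]
width: 0.491
```

```bash
python3 - <<'E'
from h import *
s,im=grab("wrist"); cv2.imwrite("pics/w12.png",im["frame"])
def red(im):
    h=cv2.cvtColor(im["frame"],cv2.COLOR_BGR2HSV); return ((h[...,0]<6)|(h[...,0]>174))&(h[...,1]>150)&(h[...,2]>60)
def an(im,n):
    P=cloud(im);m=red(im)&(P[...,2]>.1)&(P[...,2]<.16)
    b=np.array([w2b(p) for p in P[m]]); b=b[(abs(b[:,0]+.043)<.05)&(abs(b[:,1])<.05)]
    print(n,len(b),b.min(0).round(4),b.max(0).round(4))
    t=b[b[:,2]>.125]; 
    if len(t)>5:
        r=cv2.minAreaRect(t[:,:2].astype(np.float32)*1000); print("  top rect mm",r)
    bl=(P[...,2]>.06)&(P[...,2]<.12); q=np.array([w2b(p) for p in P[bl][::7]]); k=(q[:,0]>-.075)&(q[:,0]<-.055)&(abs(q[:,1])<.11); print("  lid z front",np.median(q[k,2]) if k.any() else None, k.sum())
    k=(q[:,0]>.0)&(q[:,0]<.08)&(abs(q[:,1])>.07)&(abs(q[:,1])<.12); print("  lid z rear",np.median(q[k,2]) if k.any() else None)
an(im,"w")
s,it=grab("top");an(it,"top")
plan(b2w(-.043,0,.15),164.8)
E
```

```text
w 596 [-0.056  -0.0041  0.1139] [-0.0305  0.0061  0.1373]
  top rect mm ((-43.188865661621094, 1.3264517784118652), (9.668560028076172, 25.502405166625977), 86.14473724365234)
  lid z front 0.09593944473408501 1089
  lid z rear NoneTraceback (most recent call last):
  File "<stdin>", line 15, in <module>
  File "<stdin>", line 8, in an
    return umr_minimum(a, axis, None, out, keepdims, initial, where)
ValueError: zero-size array to reduction operation minimum which has no identity
```

View pics/w12.png

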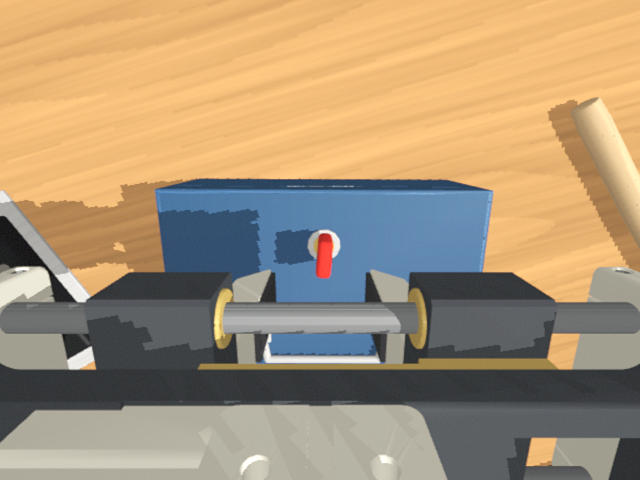

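The lid is flush (95.9 mm). The red key is at (324,255), turned about 0.07 rad, at box (-43,+1) mm. Align and descend on it.

```bash
python3 - <<'E'
from h import *
plan(b2w(-.043,.001,.069),160.9)
E
```

```text
t 20.27 pos [0.4595 0.1787 0.1532] box [-0.0448 -0.0011  0.1532] yaw 164.7 q [ 0.16  0.38 -0.83  1.89  0.33  1.01  0.49] F [-0.3  0.4  0.1] M [ 0.07 -0.09 -0.02] w 0.499
  -> slide [-1.9  2.2 84.2] roll 0.067
```

Emit:
jog_arm(increments=[{"slide":[-1,1,0],"roll":0.03,"gripper":0.4},{"slide":[-2,2,12],"roll":0.067,"gripper":0.4},{"slide":[-2,2,30],"roll":0.067,"gripper":0.4},{"slide":[-2,2,48],"roll":0.067,"gripper":0.4},{"slide":[-2,2,62],"roll":0.067,"gripper":0.4},{"slide":[-2,2,74],"roll":0.067,"gripper":0.4},{"slide":[-2,2,81],"roll":0.067,"gripper":0.4},{"slide":[-2,2,84],"roll":0.067,"gripper":0.4},{"slide":[-2,2,84],"roll":0.067,"gripper":0.4},{"slide":[-2,2,84],"roll":0.067,"gripper":0.05}], newtons=15)

```text
clock: 21.1
position: [0.4627, 0.1812, 0.0701]
ee_rot: [0.521, 3.098, 0.0]
force: [-1.2, 0.7, -0.2]
width: 0.368
```

Emit:
jog_arm(increments=[{"slide":[0,0,0],"roll":0,"gripper":0.05},{"slide":[0,0,0],"roll":0,"gripper":0.05},{"slide":[0,0,0],"roll":0,"gripper":0.05},{"slide":[0,0,0],"roll":0,"gripper":0.05},{"slide":[0,0,0],"roll":0,"gripper":0.05},{"slide":[0,0,0],"roll":0,"gripper":0.05},{"slide":[0,0,0],"roll":0,"gripper":0.05},{"slide":[0,0,0],"roll":0,"gripper":0.05},{"slide":[0,0,0],"roll":0,"gripper":0.05},{"slide":[0,0,0],"roll":0,"gripper":0.05}])

```text
clock: 21.93
position: [0.4629, 0.1819, 0.07]
ee_rot: [0.52, 3.097, 0.002]
force: [2.2, 4.5, 3.9]
width: 0.109
```

```bash
python3 - <<'E'
from h import *
s,im=grab("wrist"); cv2.imwrite("pics/w13.png",im["frame"])
plan(b2w(-.043,.001,.069),160.9)
E
```

```text
t 21.98 pos [0.463  0.1819 0.07  ] box [-0.0423  0.003   0.07  ] yaw 160.9 q [ 0.08  0.49 -0.75  1.98  0.44  0.84  0.33] F [1.6 5.  3.9] M [ 1.18 -0.59 -0.03] w 0.107
  -> slide [ 0.6 -2.   1. ] roll 0.001
```

View pics/w13.png

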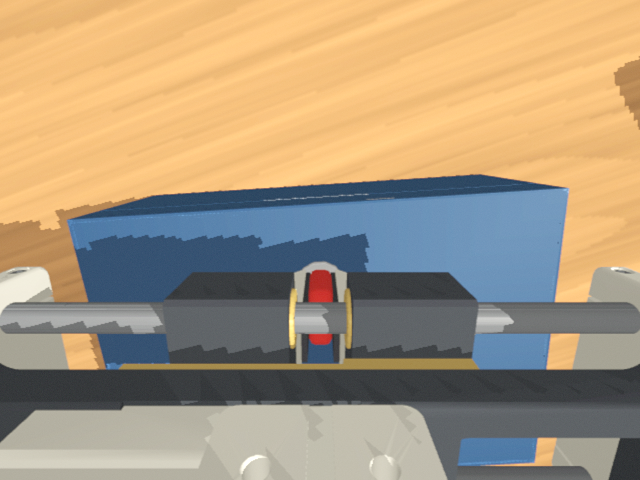

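The key is gripped (9.9 mm opening). The side force suggests its axis is about 2 mm further along +y, so I shift to that while turning.

Emit:
jog_arm(increments=[{"slide":[0,1,0],"roll":0,"gripper":0.05},{"slide":[0,2,0],"roll":0.02,"gripper":0.05},{"slide":[0,2,0],"roll":0.05,"gripper":0.05},{"slide":[0,2,0],"roll":0.08,"gripper":0.05},{"slide":[0,2,0],"roll":0.11,"gripper":0.05},{"slide":[0,2,0],"roll":0.14,"gripper":0.05},{"slide":[0,2,0],"roll":0.17,"gripper":0.05},{"slide":[0,2,0],"roll":0.2,"gripper":0.05},{"slide":[0,2,0],"roll":0.23,"gripper":0.05},{"slide":[0,2,0],"roll":0.25,"gripper":0.05}])

```text
clock: 22.82
position: [0.4629, 0.1818, 0.07]
ee_rot: [0.906, 3.008, -0.003]
force: [-0.4, -1.5, 12.4]
width: 0.11
```

```bash
python3 - <<'E'
from h import *
plan(b2w(-.043,.003,.070))
E
```

```text
t 22.82 pos [0.4629 0.1818 0.07  ] box [-0.0424  0.0028  0.07  ] yaw 146.5 q [ 0.03  0.47 -0.68  1.98  0.4   0.83  0.11] F [-0.4 -1.5 12.4] M [-0.27  0.04 -0.02] w 0.11
  -> slide [ 0.7  0.  -0. ] roll 0.0
```

Emit:
jog_arm(increments=[{"slide":[0,0,-0.5],"roll":0.02,"gripper":0.05},{"slide":[0,0,-1],"roll":0.04,"gripper":0.05},{"slide":[0,0,-1],"roll":0.06,"gripper":0.05},{"slide":[0,0,-1],"roll":0.08,"gripper":0.05},{"slide":[0,0,-1],"roll":0.1,"gripper":0.05},{"slide":[0,0,-1],"roll":0.12,"gripper":0.05},{"slide":[0,0,-1],"roll":0.14,"gripper":0.05},{"slide":[0,0,-1],"roll":0.155,"gripper":0.05},{"slide":[0,0,-1],"roll":0.17,"gripper":0.05},{"slide":[0,0,-1],"roll":0.185,"gripper":0.05}])

```text
clock: 23.65
position: [0.4627, 0.1818, 0.0701]
ee_rot: [-1.18, -2.911, 0.003]
force: [3.3, -5.4, -5.2]
width: 0.105
```

```bash
python3 - <<'E'
from h import *
plan(b2w(-.043,.003,.070))
E
```

```text
t 23.65 pos [0.4627 0.1818 0.0701] box [-0.0425  0.0028  0.0701] yaw 135.9 q [-0.    0.46 -0.63  1.98  0.37  0.82 -0.04] F [ 3.3 -5.4 -5.2] M [-0.89 -0.82  0.16] w 0.105
  -> slide [ 0.6 -0.   0.1] roll 0.0
```

Emit:
jog_arm(increments=[{"slide":[-0.5,0,0.3],"roll":0.015,"gripper":0.05},{"slide":[-0.7,0,0.5],"roll":0.03,"gripper":0.05},{"slide":[-0.7,0,0.5],"roll":0.045,"gripper":0.05},{"slide":[-0.7,0,0.5],"roll":0.06,"gripper":0.05},{"slide":[-0.7,0,0.5],"roll":0.075,"gripper":0.05},{"slide":[-0.7,0,0.5],"roll":0.09,"gripper":0.05},{"slide":[-0.7,0,0.5],"roll":0.105,"gripper":0.05},{"slide":[-0.7,0,0.5],"roll":0.12,"gripper":0.05},{"slide":[-0.7,0,0.5],"roll":0.135,"gripper":0.05},{"slide":[-0.7,0,0.5],"roll":0.15,"gripper":0.05}])

```text
clock: 24.48
position: [0.4627, 0.1818, 0.07]
ee_rot: [-1.394, -2.815, 0.003]
force: [-2.1, -5.8, 2.7]
width: 0.104
```

```bash
python3 - <<'E'
from h import *
plan(b2w(-.043,.003,.070))
E
```

```text
t 24.48 pos [0.4627 0.1818 0.07  ] box [-0.0425  0.0027  0.07  ] yaw 127.3 q [-0.03  0.45 -0.6   1.99  0.35  0.81 -0.17] F [-2.1 -5.8  2.7] M [-1.2   0.19  0.1 ] w 0.104
  -> slide [ 0.5 -0.1  0. ] roll 0.0
```

Emit:
jog_arm(increments=[{"slide":[-0.3,-0.7,0],"roll":0.015,"gripper":0.05},{"slide":[-0.3,-0.7,0],"roll":0.03,"gripper":0.05},{"slide":[-0.3,-0.7,0],"roll":0.045,"gripper":0.05},{"slide":[-0.3,-0.7,0],"roll":0.06,"gripper":0.05},{"slide":[-0.3,-0.7,0],"roll":0.075,"gripper":0.05},{"slide":[-0.3,-0.7,0],"roll":0.09,"gripper":0.05},{"slide":[-0.3,-0.7,0],"roll":0.105,"gripper":0.05},{"slide":[-0.3,-0.7,0],"roll":0.12,"gripper":0.05},{"slide":[-0.3,-0.7,0],"roll":0.135,"gripper":0.05},{"slide":[-0.3,-0.7,0],"roll":0.15,"gripper":0.05}])

```text
clock: 25.32
position: [0.4627, 0.1817, 0.07]
ee_rot: [-1.601, -2.703, 0.001]
force: [-3.0, -3.5, 2.6]
width: 0.109
```

```bash
python3 - <<'E'
from h import *
plan(b2w(-.043,.003,.070))
E
```

```text
t 25.32 pos [0.4627 0.1817 0.07  ] box [-0.0425  0.0027  0.07  ] yaw 118.7 q [-0.05  0.44 -0.56  1.99  0.32  0.8  -0.3 ] F [-3.  -3.5  2.6] M [-1.02  0.52  0.01] w 0.109
  -> slide [ 0.6 -0.1  0. ] roll 0.0
```

Emit:
jog_arm(increments=[{"slide":[0,-0.3,0],"roll":0.015,"gripper":0.05},{"slide":[0,-0.5,0],"roll":0.03,"gripper":0.05},{"slide":[0,-0.5,0],"roll":0.045,"gripper":0.05},{"slide":[0,-0.5,0],"roll":0.06,"gripper":0.05},{"slide":[0,-0.5,0],"roll":0.075,"gripper":0.05},{"slide":[0,-0.5,0],"roll":0.09,"gripper":0.05},{"slide":[0,-0.5,0],"roll":0.105,"gripper":0.05},{"slide":[0,-0.5,0],"roll":0.12,"gripper":0.05},{"slide":[0,-0.5,0],"roll":0.135,"gripper":0.05},{"slide":[0,-0.5,0],"roll":0.15,"gripper":0.05}])

```text
clock: 26.15
position: [0.4626, 0.1816, 0.07]
ee_rot: [-1.799, -2.575, 0.0]
force: [-2.5, -3.4, -0.2]
width: 0.11
```

```bash
python3 - <<'E'
from h import *
plan(b2w(-.043,.003,.070)); 
for i in range(3):
    grab("top"); plan(b2w(-.043,.003,.070))
E
```

```text
t 26.15 pos [0.4626 0.1816 0.07  ] box [-0.0426  0.0026  0.07  ] yaw 110.1 q [-0.08  0.43 -0.52  1.99  0.3   0.79 -0.42] F [-2.5 -3.4 -0.2] M [-0.9   0.45  0.01] w 0.11
  -> slide [ 0.6 -0.1  0. ] roll 0.0
t 26.2 pos [0.4626 0.1817 0.0701] box [-0.0426  0.0026  0.0701] yaw 110.1 q [-0.08  0.43 -0.52  1.99  0.3   0.79 -0.43] F [-2.7 -2.9 -0.8] M [-0.86  0.48 -0.06] w 0.108
  -> slide [ 0.6 -0.1  0.1] roll 0.0
t 26.25 pos [0.4626 0.1817 0.0701] box [-0.0426  0.0026  0.0701] yaw 110.2 q [-0.08  0.43 -0.52  1.99  0.3   0.79 -0.42] F [-1.9 -2.5 -0.2] M [-0.92  0.55 -0.11] w 0.106
  -> slide [ 0.6 -0.1  0.1] roll 0.0
t 26.3 pos [0.4626 0.1817 0.0701] box [-0.0426  0.0026  0.0701] yaw 110.2 q [-0.08  0.43 -0.52  1.99  0.3   0.79 -0.42] F [-3.4 -3.8 -0.2] M [-0.91  0.52 -0.08] w 0.109
  -> slide [ 0.6 -0.1  0.1] roll 0.0
```

Emit:
jog_arm(increments=[{"slide":[0,-0.3,0],"roll":0.015,"gripper":0.05},{"slide":[0,-0.3,0],"roll":0.03,"gripper":0.05},{"slide":[0,-0.3,0],"roll":0.045,"gripper":0.05},{"slide":[0,-0.3,0],"roll":0.06,"gripper":0.05},{"slide":[0,-0.3,0],"roll":0.075,"gripper":0.05},{"slide":[0,-0.3,0],"roll":0.09,"gripper":0.05},{"slide":[0,-0.3,0],"roll":0.105,"gripper":0.05},{"slide":[0,-0.3,0],"roll":0.12,"gripper":0.05},{"slide":[0,-0.3,0],"roll":0.135,"gripper":0.05},{"slide":[0,-0.3,0],"roll":0.15,"gripper":0.05}])

```text
clock: 27.13
position: [0.4625, 0.1816, 0.0701]
ee_rot: [1.987, 2.434, 0.0]
force: [-1.1, -2.0, -3.4]
width: 0.111
```

```bash
python3 - <<'E'
from h import *
plan(b2w(-.043,.003,.070)); s,im=grab("wrist"); plan(b2w(-.043,.003,.070))
cv2.imwrite("pics/w14.png",cv2.resize(im["frame"][160:380,180:460],None,fx=2.7,fy=2.7))
E
```

```text
t 27.13 pos [0.4625 0.1816 0.0701] box [-0.0427  0.0025  0.0701] yaw 101.5 q [-0.11  0.43 -0.48  1.99  0.28  0.78 -0.55] F [-1.1 -2.  -3.4] M [-0.59  0.04  0.04] w 0.111
  -> slide [ 0.6 -0.1  0.1] roll 0.0
t 27.18 pos [0.4625 0.1816 0.0701] box [-0.0426  0.0025  0.0701] yaw 101.5 q [-0.11  0.43 -0.48  1.99  0.28  0.78 -0.55] F [-0.9 -2.1 -4.6] M [-0.59  0.    0.01] w 0.11
  -> slide [ 0.6 -0.1  0.1] roll 0.0
```

View pics/w14.png

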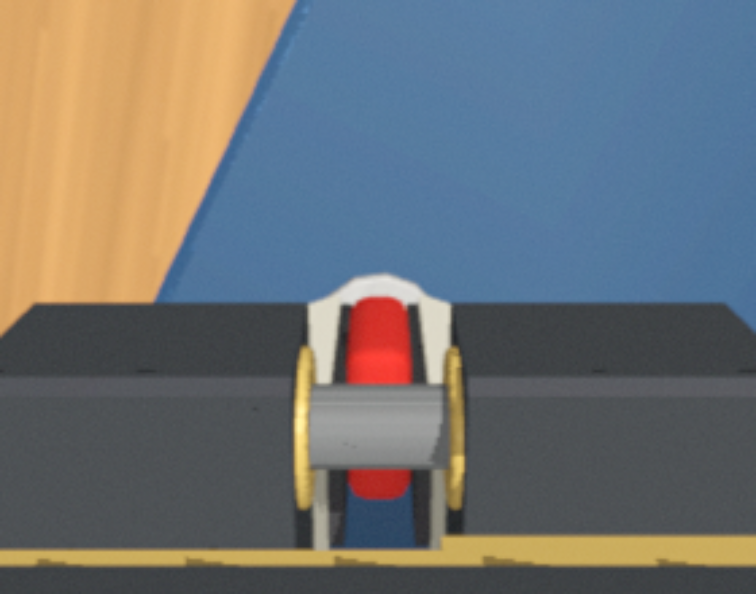

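The key turns with the jaws (about 1.1 rad) and no stop has been felt yet. Continue slowly.

Emit:
jog_arm(increments=[{"slide":[0,0,0.3],"roll":0.015,"gripper":0.05},{"slide":[0,0,0.3],"roll":0.03,"gripper":0.05},{"slide":[0,0,0.3],"roll":0.045,"gripper":0.05},{"slide":[0,0,0.3],"roll":0.06,"gripper":0.05},{"slide":[0,0,0.3],"roll":0.075,"gripper":0.05},{"slide":[0,0,0.3],"roll":0.09,"gripper":0.05},{"slide":[0,0,0.3],"roll":0.105,"gripper":0.05},{"slide":[0,0,0.3],"roll":0.12,"gripper":0.05},{"slide":[0,0,0.3],"roll":0.135,"gripper":0.05},{"slide":[0,0,0.3],"roll":0.15,"gripper":0.05}])

```text
clock: 28.02
position: [0.4624, 0.1817, 0.07]
ee_rot: [2.163, 2.278, 0.0]
force: [-3.1, -3.7, 5.6]
width: 0.105
```

```bash
python3 - <<'E'
from h import *
plan(b2w(-.043,.003,.070)); s,im=grab("wrist"); plan(b2w(-.043,.003,.070))
cv2.imwrite("pics/w15.png",cv2.resize(im["frame"][160:380,180:460],None,fx=2.7,fy=2.7))
E
```

```text
t 28.02 pos [0.4624 0.1817 0.07  ] box [-0.0427  0.0026  0.07  ] yaw 93.0 q [-0.14  0.42 -0.45  2.    0.25  0.78 -0.68] F [-3.1 -3.7  5.6] M [-0.83  0.7   0.23] w 0.105
  -> slide [ 0.5 -0.1 -0. ] roll 0.0
t 28.07 pos [0.4624 0.1816 0.07  ] box [-0.0427  0.0025  0.07  ] yaw 92.9 q [-0.14  0.42 -0.45  2.    0.25  0.78 -0.68] F [-2.5 -3.4  5.3] M [-0.74  0.67  0.17] w 0.109
  -> slide [ 0.5 -0.1  0. ] roll 0.0
```

View pics/w15.png

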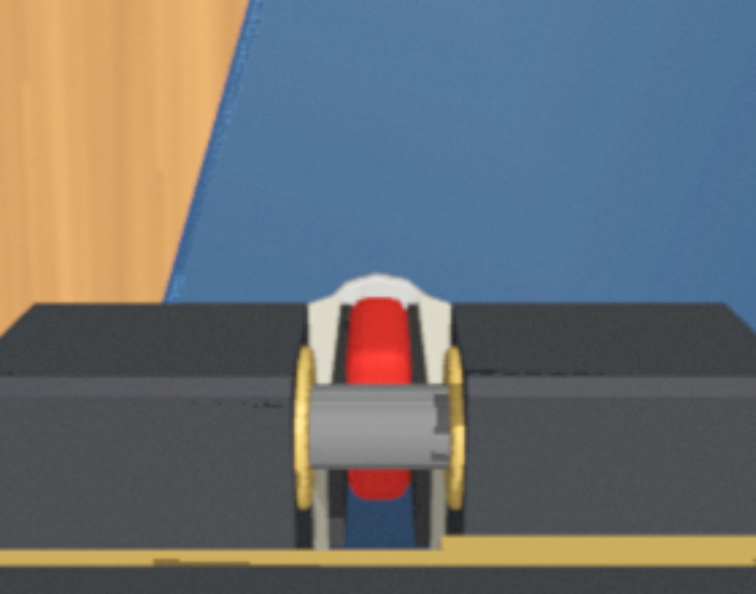

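Emit:
jog_arm(increments=[{"slide":[0,0,-0.3],"roll":0.01,"gripper":0.05},{"slide":[0,0,-0.3],"roll":0.02,"gripper":0.05},{"slide":[0,0,-0.3],"roll":0.03,"gripper":0.05},{"slide":[0,0,-0.3],"roll":0.04,"gripper":0.05},{"slide":[0,0,-0.3],"roll":0.05,"gripper":0.05},{"slide":[0,0,-0.3],"roll":0.06,"gripper":0.05},{"slide":[0,0,-0.3],"roll":0.07,"gripper":0.05},{"slide":[0,0,-0.3],"roll":0.08,"gripper":0.05},{"slide":[0,0,-0.3],"roll":0.09,"gripper":0.05},{"slide":[0,0,-0.3],"roll":0.1,"gripper":0.05}])

```text
clock: 28.9
position: [0.4624, 0.1817, 0.07]
ee_rot: [-2.274, -2.167, 0.0]
force: [-1.9, -1.2, -0.8]
width: 0.111
```

```bash
python3 - <<'E'
from h import *
plan(b2w(-.043,.003,.070)); s,im=grab("wrist"); plan(b2w(-.043,.003,.070))
cv2.imwrite("pics/w16.png",cv2.resize(im["frame"][160:380,180:460],None,fx=2.7,fy=2.7))
E
```

```text
t 28.9 pos [0.4624 0.1817 0.07  ] box [-0.0428  0.0025  0.07  ] yaw 87.2 q [-0.16  0.42 -0.42  2.    0.24  0.77 -0.77] F [-1.9 -1.2 -0.8] M [-0.41  0.41  0.28] w 0.111
  -> slide [ 0.5 -0.1  0. ] roll 0.0
t 28.95 pos [0.4624 0.1816 0.07  ] box [-0.0428  0.0025  0.07  ] yaw 87.2 q [-0.16  0.42 -0.42  2.    0.24  0.77 -0.77] F [-2.  -1.5 -0.3] M [-0.39  0.39  0.32] w 0.106
  -> slide [ 0.5 -0.1  0. ] roll 0.0
```

View pics/w16.png

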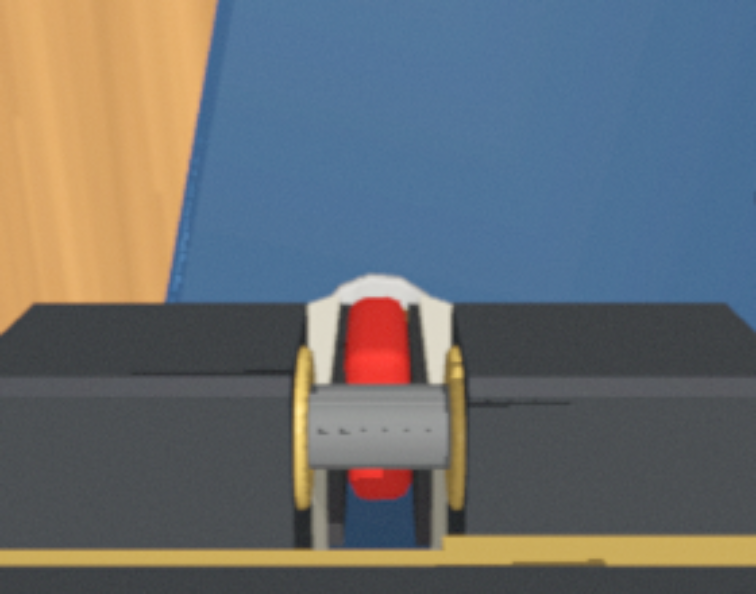

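Counter-torque climbed to 0.3 N m at about 1.3 rad and the bow is beginning to twist in the pads, which looks like the far stop. Turn back slowly and feel for the other end of the play.

Emit:
jog_arm(increments=[{"slide":[0,0,0],"roll":-0.02,"gripper":0.05},{"slide":[0,0,0],"roll":-0.04,"gripper":0.05},{"slide":[0,0,0],"roll":-0.06,"gripper":0.05},{"slide":[0,0,0],"roll":-0.08,"gripper":0.05},{"slide":[0,0,0],"roll":-0.1,"gripper":0.05},{"slide":[0,0,0],"roll":-0.12,"gripper":0.05},{"slide":[0,0,0],"roll":-0.14,"gripper":0.05},{"slide":[0,0,0],"roll":-0.16,"gripper":0.05},{"slide":[0,0,0],"roll":-0.18,"gripper":0.05},{"slide":[0,0,0],"roll":-0.2,"gripper":0.05}])

```text
clock: 29.78
position: [0.4625, 0.1816, 0.0701]
ee_rot: [-2.043, -2.387, -0.0]
force: [-1.1, -0.2, -3.0]
width: 0.108
```

```bash
python3 - <<'E'
from h import *
plan(b2w(-.043,.003,.070)); grab("top"); plan(b2w(-.043,.003,.070))
E
```

```text
t 29.78 pos [0.4625 0.1816 0.0701] box [-0.0427  0.0025  0.0701] yaw 98.9 q [-0.12  0.43 -0.47  1.99  0.27  0.78 -0.59] F [-1.1 -0.2 -3. ] M [-0.18  0.29 -0.03] w 0.108
  -> slide [ 0.6 -0.1  0.1] roll 0.0
t 29.83 pos [0.4625 0.1816 0.0701] box [-0.0427  0.0025  0.0701] yaw 99.0 q [-0.12  0.43 -0.47  1.99  0.27  0.78 -0.59] F [-2.3 -0.8 -3.7] M [-0.29  0.27 -0.04] w 0.103
  -> slide [ 0.6 -0.1  0.1] roll 0.0
```

Emit:
jog_arm(increments=[{"slide":[0,0,0],"roll":-0.02,"gripper":0.05},{"slide":[0,0,0],"roll":-0.04,"gripper":0.05},{"slide":[0,0,0],"roll":-0.06,"gripper":0.05},{"slide":[0,0,0],"roll":-0.08,"gripper":0.05},{"slide":[0,0,0],"roll":-0.1,"gripper":0.05},{"slide":[0,0,0],"roll":-0.12,"gripper":0.05},{"slide":[0,0,0],"roll":-0.14,"gripper":0.05},{"slide":[0,0,0],"roll":-0.16,"gripper":0.05},{"slide":[0,0,0],"roll":-0.18,"gripper":0.05},{"slide":[0,0,0],"roll":-0.2,"gripper":0.05}])

```text
clock: 30.67
position: [0.4626, 0.1817, 0.0701]
ee_rot: [-1.795, -2.579, -0.0]
force: [0.3, 1.5, -5.6]
width: 0.108
```

```bash
python3 - <<'E'
from h import *
plan(b2w(-.043,.003,.070)); s,im=grab("wrist"); plan(b2w(-.043,.003,.070))
cv2.imwrite("pics/w17.png",cv2.resize(im["frame"][160:380,180:460],None,fx=2.7,fy=2.7))
E
```

```text
t 30.67 pos [0.4626 0.1817 0.0701] box [-0.0426  0.0026  0.0701] yaw 110.3 q [-0.08  0.43 -0.52  1.99  0.3   0.79 -0.42] F [ 0.3  1.5 -5.6] M [ 0.01 -0.01 -0.22] w 0.108
  -> slide [ 0.5 -0.1  0.1] roll 0.0
t 30.72 pos [0.4626 0.1817 0.0701] box [-0.0426  0.0026  0.0701] yaw 110.4 q [-0.08  0.43 -0.52  1.99  0.3   0.79 -0.42] F [-0.5  1.  -4.7] M [ 0.06  0.06 -0.29] w 0.112
  -> slide [ 0.5 -0.1  0.1] roll 0.0
```

View pics/w17.png

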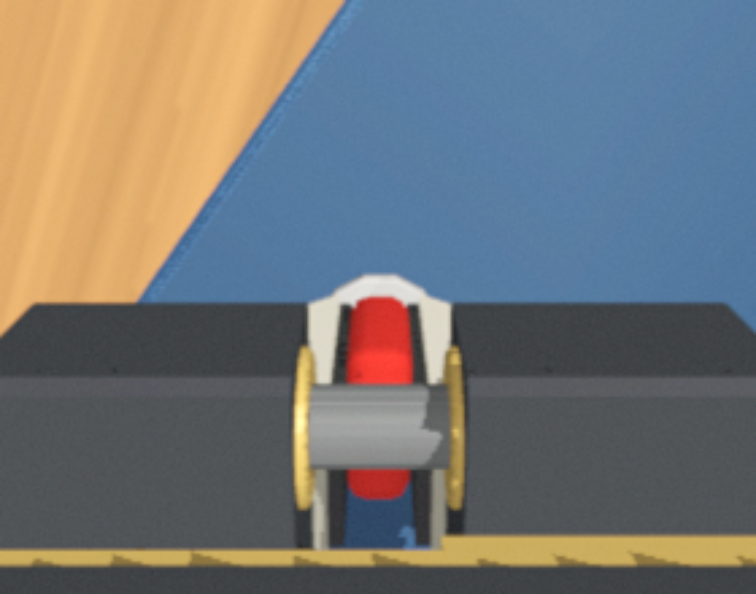

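Emit:
jog_arm(increments=[{"slide":[0,0,0],"roll":-0.01,"gripper":0.05},{"slide":[0,0,0],"roll":-0.02,"gripper":0.05},{"slide":[0,0,0],"roll":-0.03,"gripper":0.05},{"slide":[0,0,0],"roll":-0.04,"gripper":0.05},{"slide":[0,0,0],"roll":-0.05,"gripper":0.05},{"slide":[0,0,0],"roll":-0.06,"gripper":0.05},{"slide":[0,0,0],"roll":-0.07,"gripper":0.05},{"slide":[0,0,0],"roll":-0.08,"gripper":0.05},{"slide":[0,0,0],"roll":-0.09,"gripper":0.05},{"slide":[0,0,0],"roll":-0.1,"gripper":0.05}])

```text
clock: 31.55
position: [0.4626, 0.1817, 0.0701]
ee_rot: [1.665, 2.664, 0.0]
force: [0.6, 2.5, -6.4]
width: 0.114
```

```bash
python3 - <<'E'
from h import *
plan(b2w(-.043,.003,.070)); s,im=grab("wrist"); plan(b2w(-.043,.003,.070))
cv2.imwrite("pics/w18.png",cv2.resize(im["frame"][160:380,180:460],None,fx=2.7,fy=2.7))
E
```

```text
t 31.55 pos [0.4626 0.1817 0.0701] box [-0.0425  0.0026  0.0701] yaw 116.0 q [-0.06  0.44 -0.55  1.99  0.32  0.79 -0.34] F [ 0.6  2.5 -6.4] M [ 0.34 -0.23 -0.3 ] w 0.114
  -> slide [ 0.6 -0.1  0.1] roll 0.0
t 31.6 pos [0.4626 0.1817 0.0702] box [-0.0425  0.0026  0.0702] yaw 116.0 q [-0.06  0.44 -0.55  1.99  0.32  0.79 -0.34] F [ 0.4  1.2 -6.8] M [ 0.32 -0.22 -0.36] w 0.118
  -> slide [ 0.6 -0.1  0.2] roll 0.0
```

View pics/w18.png

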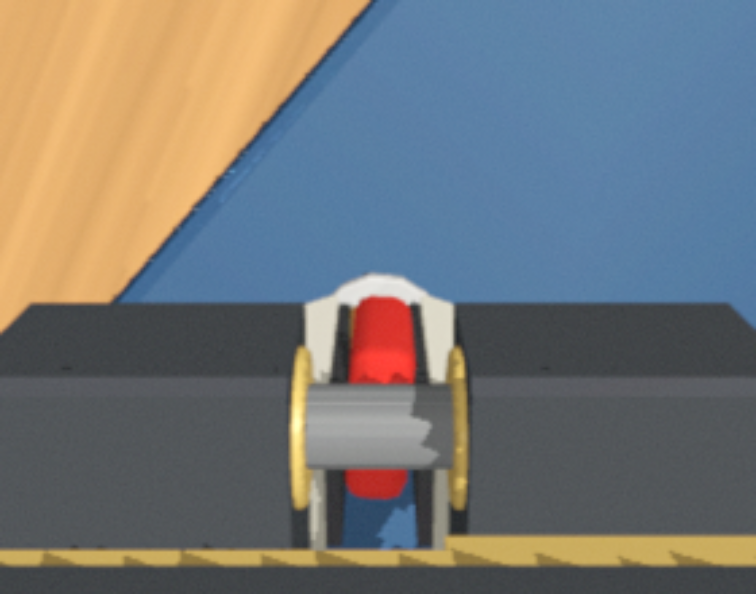

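Now the bow is held while the jaws turn on (it is skewed in the pads, opening up to 10.8 mm, -0.36 N m). The key is caught between about 0.95 and 1.3 rad, so the bolt has bitten. Return to the middle of the play, wait, and let go.

Emit:
jog_arm(increments=[{"slide":[0,0,0],"roll":0.03,"gripper":0.05},{"slide":[0,0,0],"roll":0.06,"gripper":0.05},{"slide":[0,0,0],"roll":0.09,"gripper":0.05},{"slide":[0,0,0],"roll":0.12,"gripper":0.05},{"slide":[0,0,0],"roll":0.15,"gripper":0.05},{"slide":[0,0,0],"roll":0.18,"gripper":0.05},{"slide":[0,0,0],"roll":0.21,"gripper":0.05},{"slide":[0,0,0],"roll":0.24,"gripper":0.05},{"slide":[0,0,0],"roll":0.27,"gripper":0.05},{"slide":[0,0,0],"roll":0.29,"gripper":0.05}])

```text
clock: 32.43
position: [0.4625, 0.1816, 0.0702]
ee_rot: [2.034, 2.394, 0.0]
force: [-0.4, 0.4, -6.0]
width: 0.108
```

Emit:
jog_arm(increments=[{"slide":[0,0,0],"roll":0,"gripper":0.05},{"slide":[0,0,0],"roll":0,"gripper":0.05},{"slide":[0,0,0],"roll":0,"gripper":0.05},{"slide":[0,0,0],"roll":0,"gripper":0.05},{"slide":[0,0,0],"roll":0,"gripper":0.05},{"slide":[0,0,0],"roll":0,"gripper":0.05},{"slide":[0,0,0],"roll":0,"gripper":0.05},{"slide":[0,0,0],"roll":0,"gripper":0.05},{"slide":[0,0,0],"roll":0,"gripper":0.05},{"slide":[0,0,0],"roll":0,"gripper":0.05}])

```text
clock: 33.27
position: [0.4625, 0.1817, 0.0701]
ee_rot: [2.033, 2.395, 0.0]
force: [0.2, 1.4, -5.3]
width: 0.11
```

Emit:
jog_arm(increments=[{"slide":[0,0,0],"roll":0,"gripper":0.5},{"slide":[0,0,0],"roll":0,"gripper":0.5},{"slide":[0,0,0],"roll":0,"gripper":0.5},{"slide":[0,0,0],"roll":0,"gripper":0.5},{"slide":[0,0,0],"roll":0,"gripper":0.5},{"slide":[0,0,-10],"roll":0,"gripper":0.5},{"slide":[0,0,-30],"roll":0,"gripper":0.5},{"slide":[0,0,-55],"roll":0,"gripper":0.5},{"slide":[0,0,-80],"roll":0,"gripper":0.5},{"slide":[0,0,-90],"roll":0,"gripper":0.5}])

```text
clock: 34.1
position: [0.4637, 0.1826, 0.1639]
ee_rot: [2.032, 2.394, 0.006]
force: [1.1, 0.7, -0.2]
width: 0.496
```

```bash
python3 - <<'E'
from h import *
plan(b2w(-.043,.003,.16)); s,im=grab("wrist"); cv2.imwrite("pics/w19.png",im["frame"])
h=cv2.cvtColor(im["frame"],cv2.COLOR_BGR2HSV);P=cloud(im)
m=((h[...,0]<6)|(h[...,0]>174))&(h[...,1]>150)&(h[...,2]>60)&(P[...,2]>.125)&(P[...,2]<.145)
b=np.array([w2b(p) for p in P[m]]);print(len(b),cv2.minAreaRect(b[:,:2].astype(np.float32)*1000))
bl=(h[...,0]>100)&(h[...,0]<125)&(P[...,2]>.06)&(P[...,2]<.12);q=np.array([w2b(p) for p in P[bl][::5]])
for a,c in((-.08,-.06),(-.06,-.02),(-.02,.02),(.02,.08)):
    k=(q[:,0]>a)&(q[:,0]<c)&(abs(q[:,1])<.11); print(a,c,k.sum(),np.median(q[k,2]) if k.any() else None)
s,im=grab("scene"); cv2.imwrite("pics/s19.png",im["frame"])
E
```

```text
t 34.1 pos [0.4637 0.1826 0.1639] box [-0.0417  0.0038  0.1639] yaw 99.4 q [-0.07  0.31 -0.52  1.89  0.18  0.99 -0.5 ] F [ 1.1  0.7 -0.2] M [ 0.02 -0.15 -0.05] w 0.496
  -> slide [-0.2 -1.5  3.9] roll 0.0
499 ((-43.00628662109375, 1.557103157043457), (9.080154418945312, 25.498422622680664), 24.712398529052734)
-0.08 -0.06 1057 0.09597013657386107
-0.06 -0.02 2105 0.09599049796805188
-0.02 0.02 2108 0.09600322177822457
0.02 0.08 1893 0.09595495811378135
```

View pics/w19.png

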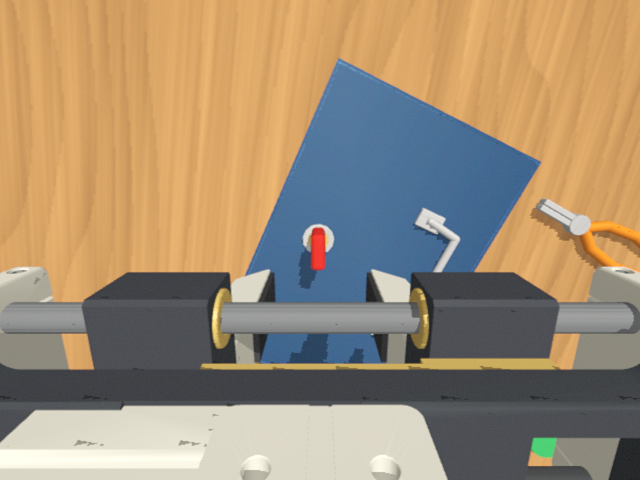

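View pics/s19.png

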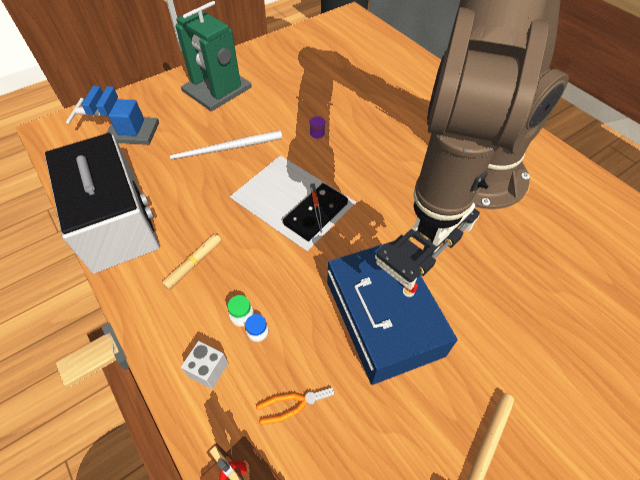

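The lid is level at 96.0 mm front to back, the key is in the lock at 1.14 rad, and the bystanders look unmoved. The gripper is clear, so I hand in.

```bash
python3 -c "
from cell import arm; print(arm.sign_off())"
```

```text
the job is handed in; nothing more can be done
None
```

The tin stands in the empty compartment, the lid is shut, and the lock feels home. I handed the job in at about 34 s of the 72 s. No verdict was reported.

**Tin:** It was gripped and set down gently; floor contact was about 6 N. The last look before the lid closed showed it upright and let go at box (-0.010, -0.061), lid top 51 mm above the bench.

**Lid:** It was folded from about 1.67 rad at roughly 0.6 rad/s or slower. It reads level at 96 mm above the bench from front to back, against 95 mm stated.

**Key:** It was turned clockwise at about 0.2 rad/s and is now caught:
- A stop was felt each way, at about 1.3 and 0.95 rad, with 0.3 to 0.36 N m.
- The bow skewed in the jaws at both stops.
- I left it mid-play at 1.14 rad and rose clear.

The bolt cannot be seen, so that it is shot is inferred from these stops.

**What went wrong or disagreed:**
- **Fingertips:** They end about 34 mm short of the reported TCP, unlike the description. My first grasp attempts closed above the tin, and one rested on its lid with 6 to 7 N. The tin was not moved, and I corrected for the offset from then on.
- **Lid press:** At the end of the fold the fingers pressed the shut lid with a peak of about 61 N before I backed off, more than intended. That is below the 120 N wrist limit.
- **Bystanders:** They look unmoved in the last scene picture. I did not measure them.

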